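# Put the tea-time leftovers back in their tins and jar

## Task

Tea is over: sort what is left on the serving board back to where each kind is kept. Lay both shortbread fingers flat on the floor of the oblong tin, not one on the other, lay the ginger biscuit flat in the round tin, and feed the two sugar lumps through the neck of the glass jar. Set the biscuits down without dropping them, and leave the tins, the jar, the cup and the candle holder standing in their places.

Things in the scene. Friction and masses are not known exactly. Their poses are not given: they have to be found in the camera images.
- shortbread_a: pale golden shortbread finger, a flat oblong bar 78 x 22 x 16 mm with rows of small dark pricks on top, about 22 g. Origin: centre of its underside; x along its length, y across its 22 mm width, z up. It starts lying flat on the wooden serving board (top 18 mm above the table) at any yaw
- shortbread_b: pale golden shortbread finger, a flat oblong bar 78 x 22 x 16 mm with rows of small dark pricks on top, about 22 g. Origin: centre of its underside; x along its length, y across its 22 mm width, z up. It starts lying flat on the wooden serving board (top 18 mm above the table) at any yaw; same as the other
- ginger: round brown ginger biscuit, a disc 52 mm in diameter and 12 mm thick (upright side 10 mm, then bevelled), about 16 g. Origin: centre of its underside, z up. It starts flat on the serving board (top 18 mm above the table)
- sugar_a: rough brown sugar lump, a blunt little block 26 x 22 x 20 mm (x, y, z), about 14 g. Origin: centre of its underside; x along the 26 mm side, z up. It starts on the wooden serving board (top 18 mm above the table) at any yaw
- sugar_b: rough brown sugar lump, a blunt little block 26 x 22 x 20 mm (x, y, z), about 14 g. Origin: centre of its underside; x along the 26 mm side, z up. It starts on the wooden serving board (top 18 mm above the table) at any yaw; same as the other
- oblong_tin: open oblong metal biscuit tin with paper on its floor, lid off, loose on the table, 0.3 kg: outside 112 x 146 mm (x, y), 40 mm high, walls 3 mm, floor 3 mm thick, inside 106 x 140 mm. Home of the shortbread. Origin: centre of its underside; y along its long side, z up
- round_tin: open round metal biscuit tin with paper on its floor, lid off, loose on the table, 0.3 kg: outside diameter 132 mm, 40 mm high, walls 3 mm, floor 3 mm thick, inside diameter 126 mm. Home of the ginger biscuits. Origin: centre of its underside, z up
- jar: clear glass sugar jar, stopper off, loose on the table, 0.6 kg: body 100 mm in diameter up to 100 mm high, shoulder closing in to a neck whose clear bore is 54 mm at its narrowest, slightly flared rim 68 mm outside at 145 mm high; sugar lumps already fill it to about 31 mm. Origin: centre of its underside; the neck is on the z axis, z up
- cup: blue and white china cup (88 mm across, handle on +y) on its saucer (144 mm across), one piece, 73 mm high in all. Not part of the job. Origin: centre of the saucer's underside
- candle: amber glass candle holder (62 mm across) on a brass leaf dish about 155 mm across, one piece, 61 mm high. Not part of the job. Origin: centre of the dish's underside
Things that resemble listed ones, but are neither listed nor needed, are in the scene too. Leave any pink or purple look-alike of the jar alone. What is shaped like the sugar_b but green is not meant.

How it is judged:
At the end, for the whole second after the job is handed in: Shortbread in the oblong tin and ginger biscuit in the round tin, flat (0.15 rad) on the floor (underside under 9 mm above the tin's); both sugar lumps in the jar below its neck (under 105 mm up); tins and jar upright (0.08 rad); all five at rest (under 0.02 m/s) (z of shortbread_a in the frame of oblong_tin between -0.002 and 0.009 m and x of shortbread_a in the frame of oblong_tin between -0.053 and 0.053 m and y of shortbread_a in the frame of oblong_tin between -0.07 and 0.07 m and angle between each of shortbread_a, shortbread_b, ginger's own z axis and vertical below 0.15 rad and linear speed of each of shortbread_a, shortbread_b, ginger, sugar_a, sugar_b below 0.02 m/s and z of shortbread_b in the frame of oblong_tin between -0.002 and 0.009 m and x of shortbread_b in the frame of oblong_tin between -0.053 and 0.053 m and y of shortbread_b in the frame of oblong_tin between -0.07 and 0.07 m and z of ginger in the frame of round_tin between -0.002 and 0.009 m and x of ginger in the frame of round_tin between -0.063 and 0.063 m and y of ginger in the frame of round_tin between -0.063 and 0.063 m and z of sugar_a in the frame of jar between -0.002 and 0.105 m and x of sugar_a in the frame of jar between -0.046 and 0.046 m and y of sugar_a in the frame of jar between -0.046 and 0.046 m and z of sugar_b in the frame of jar between -0.002 and 0.105 m and x of sugar_b in the frame of jar between -0.046 and 0.046 m and y of sugar_b in the frame of jar between -0.046 and 0.046 m and angle between each of oblong_tin, round_tin, jar's own z axis and vertical below 0.08 rad); the robot touches nothing.
It fails at once if the cup or the candle holder is pushed more than 20 mm from its place or tipped (distance of any of cup, candle from where it was at the start of the episode above 0.02 m or angle between any of cup, candle's own z axis and vertical above 0.3 rad).
It fails at once if a tin or the jar is pushed more than 40 mm from its place or tipped (distance of any of oblong_tin, round_tin, jar from where it was at the start of the episode above 0.04 m or angle between any of oblong_tin, round_tin, jar's own z axis and vertical above 0.3 rad).
It fails at once if a biscuit is dropped or thrown (moves faster than 0.75 m/s, a fall of about 30 mm, while no finger touches it) ((linear speed of shortbread_a above 0.75 m/s and contact force between shortbread_a and the fingers below 0.05 N) or (linear speed of shortbread_b above 0.75 m/s and contact force between shortbread_b and the fingers below 0.05 N) or (linear speed of ginger above 0.75 m/s and contact force between ginger and the fingers below 0.05 N)).
It also fails if it takes over 120 s, if anything falls off the work surface, if the arm or the gripper's body presses on something with over 40 N, if the wrist force passes 120 N, or if a joint passes its speed limit or range.

## Robot

A 7-joint arm with a two-finger parallel gripper is mounted at the origin on the work surface. World frame = base frame: x ahead of the robot, y to its left, z up, the work surface at z = 0. Lengths are in m, angles in rad, forces in N, time in s.
With the tool pointing down it reaches from about 0.35 to 0.9 m from the base axis. Payload 8.1 kg.
Tool frame: the origin (TCP) lies at the very end of the fingers, on their centre line; the grasp point (between the pads) lies 19 mm behind it (env.tcp_to_grasp is the distance from the TCP to the grasp point, in m); z points along the fingers, y is the line along which they close (so a half turn about z gives the same grasp; the last joint's range is limited). The gripper opens to 92 mm and grips with 3 to 60 N. Pads are 19 mm wide; open, the fingers measure 130 mm over their backs; the gripper's body (75 mm by 190 mm) begins 47 mm behind the grasp point.
Start: joints at [-1.366, 0.434, 0.025, 1.573, -0.012, 1.134, -0.075], TCP at [0.189, 0.596, 0.227] pointing down, gripper open.
Joint ranges: [-2.62, 2.62], [-0.44, 2.09], [-1.27, 1.32], [0.08, 2.57], [-1.32, 4.46], [0.12, 2], [-2.74, 2.74]. Speed limits (rad/s): [2.22, 2.22, 3.01, 3.01, 3.14, 3.14, 3.14].

## Interface

Orientations are given as a unit quaternion [x, y, z, w].
In Python, from cell import observe, optics, workorder, env gives the robot as it stands. The module is installed in compiled form; this text tells all that it offers.
- The arm moves only by the tool play_rows, never from a script. Its argument "rows" is a list of rows, each an object with "turn": the turn, a rotation vector about the tool's x, y, z scaled (see below), a list of three; "slide": the shift along the tool's x, y, z scaled (see below), a list of three; "fingers": the opening, from -1 (shut) to 1 (fully open). A call has 1 to 10 rows; each row shifts and turns the commanded pose from where the row before left it, along the tool's axes as they then stand; what a row does not reach is not made up. The controller multiplies each number of a shift by 0.025 m and each number of a turn by 0.12 rad. A row lasts 1/12 s, in which the tool goes at most 41.7 mm and 7.16 degrees, less where a joint would pass 70% of its speed; a pose out of reach is approached as far as the arm can. A call with a number of a shift or a turn outside -1 to 1 is refused whole. A call with a gripper value outside its range is refused whole. The fingers move at their own pace and stop on an object; "grip_force" is the grip in N (left out, the last holds). Time passes only in rows, so rows that do not move let the fingers close. It gives the time, the measured TCP pose, the force, the opening and the grip force at its end, in the units of the state.
- observe(): the state, without advancing time (a new reading comes with each control period).
- optics.read_camera(name): name is "scene" or "top" or "wrist"; returns the picture (400x640x3 uint8, red, green, blue); there is no depth.
- optics.camera_params(name): a dict with "fovy" (degrees; the focal length in pixels is half the picture's height over the tangent of half this angle, whatever the lens; pixels are square), "cx", "cy" (the principal point, pixels), "eye" and "orientation" of the camera in the world; the wrist camera has in their place "T_tool_cam" (4x4, takes a point from camera to tool coordinates, whose origin is the TCP and whose axes are the flange's). Camera axes: x right, y up, looking along -z (the intrinsics and any distortion apply to the point x, -y, -z); pixel columns grow to the right and rows downward; lengths in m; the calibration is good to about 2 mm. A picture is of the moment at which its call begins: read the wrist's pose just before it. camera_params takes no time and is no camera call.
- workorder.finish_job(): hands the job in; it is judged then, once.
The state is a dict: "time_s": time; "joint_pos": joint angles; "joint_velocities": joint speeds; "tau": joint torques, N m; "tcp_pos": TCP position; "ee_rot": TCP orientation; "ft_force": force on the tool from outside, world axes, zero at the start; "moment": the same for the moment, N m; "width": finger opening in m; "finger_force": force on a finger pad.
Only numpy, scipy, OpenCV 4.12 (cv2) and the standard library are available. Lean on these libraries where they do the work, as an engineer would, in place of code of your own. Each camera call takes 0.05 s, during which the arm holds its last target. There are 200 camera calls.

## Working session

There is one attempt and no reset: what is moved stays moved. The work goes in short steps, Python scripts to look and compute and a tool call to move; the robot and the scene stay as the last step left them, time stands still between calls to the robot, and variables do not carry over. Pictures are saved under pics/ and viewed, at most 14 in all, crops included, and the job is handed in when it is done.

Besides the shell and the picture viewer there is one more tool, called after "Call:" by a JSON object that holds its "name" and its "arguments". play_rows: Moves the arm, as the interface text tells. Its arguments: {"type":"object","properties":{"rows":{"type":"array"},"grip_force":{"type":"number"}},"required":["rows"]}

```bash
ls; mkdir -p pics; python3 - <<'E'
from cell import observe, optics, workorder, env
import cv2, json
s=observe(); print({k:(v.tolist() if hasattr(v,'tolist') else v) for k,v in s.items()})
for n in ("top","scene","wrist"):
    p=optics.camera_params(n); print(n,p)
    im=optics.read_camera(n); cv2.imwrite(f'pics/{n}0.png',im[:,:,::-1])
print(env.tcp_to_grasp)
E
```

```text
pics
{'time_s': 0.0, 'joint_pos': [-1.365582583126219, 0.4352165192148573, 0.024975397257629553, 1.5741110166426573, -0.011592231991019187, 1.1339848068496077, -0.07509311985732552], 'joint_velocities': [-0.0003448521984695653, -0.0003812112733197941, 0.0013490192458484181, -0.0003856769756365007, 0.0013184911636484418, 0.0010443273763026603, 0.0010307476922340754], 'tau': [0.0001686271934886463, -66.7862606048584, 0.9856024011969566, -31.4455783367157, -0.06039860425516963, 0.042751579312607646, 0.00015141141375352163], 'tcp_pos': [0.18926275935286166, 0.5951143257018617, 0.22594363098772785], 'ee_rot': [0.15333056015432153, 0.9881746400894087, -0.0007860831034381062, -4.561013358912789e-05], 'ft_force': [0.3519016963283798, -0.00192852744709162, 0.20885602492889527], 'moment': [0.015937775898177794, -0.05271463125677152, -0.009157798956939337], 'finger_force': 0.0, 'width': 0.0918657966571637}
top {'fovy': 46.18081109973312, 'cx': 321.00313293960943, 'cy': 192.84996697589702, 'eye': array([ 0.31464597, -0.00986968,  1.08630435]), 'orientation': array([-0.05931858,  0.04159964,  0.70745479, -0.70303521])}
scene {'fovy': 55.27035056494596, 'cx': 326.9624701892068, 'cy': 199.6794625767213, 'eye': array([ 1.22662319, -0.35845129,  0.66412889]), 'orientation': array([0.38316008, 0.24863348, 0.47286204, 0.75350596])}
wrist {'fovy': 67.53827821819297, 'cx': 318.7403148814103, 'cy': 200.7704626763915, 'T_tool_cam': array([[ 4.08440330e-04,  9.59372011e-01,  2.82143894e-01,
         7.55108483e-02],
       [ 9.99999479e-01, -1.27824579e-04, -1.01298947e-03,
         4.01297938e-04],
       [-9.35768820e-04,  2.82144161e-01, -9.59371563e-01,
        -1.57230489e-01],
       [ 0.00000000e+00,  0.00000000e+00,  0.00000000e+00,
         1.00000000e+00]])}
0.0188
```

View pics/top0.png

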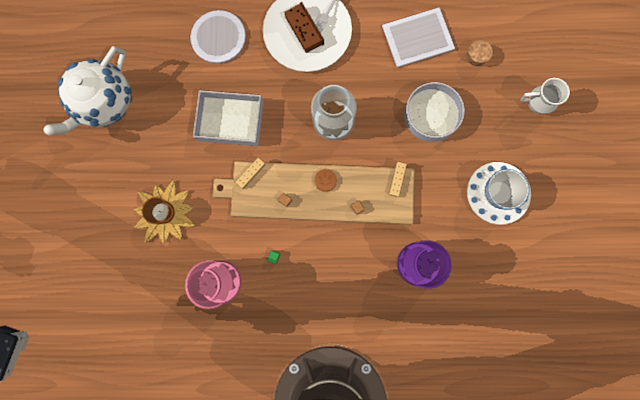

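View pics/scene0.png

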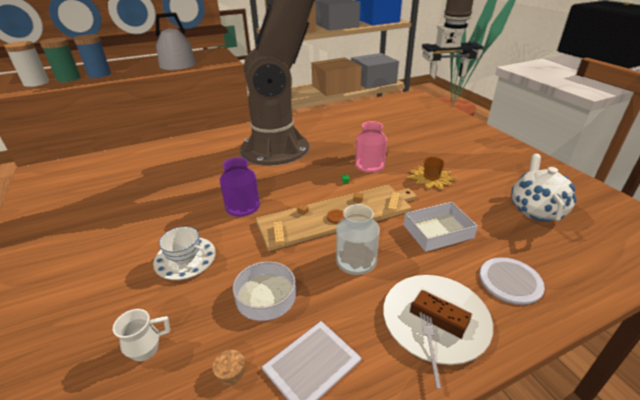

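Top picture: shortbread candidates at (251,173) and (399,180). The only ginger-coloured disc on the board is at (325,180); the cork at (480,52) and the cake at (303,27) are not it. Brown sugar is at (285,200) and (358,207), and the green cube at (273,257) is a decoy. The clear jar is at (334,110), with pink (212,285) and purple (424,264) decoys. The oblong tin is at (228,118) with its lid at (418,37), and the round tin is at (435,110) with its lid at (218,36).

```bash
cat > h.py <<'E'
import numpy as np, cv2
from scipy.spatial.transform import Rotation as R
from cell import observe, optics, workorder, env
def cam(n, s=None):
    p=optics.camera_params(n); f=200/np.tan(np.radians(p['fovy'])/2)
    if n=='wrist':
        T=p['T_tool_cam']; Rt=R.from_quat(s['ee_rot']).as_matrix()
        return f,p['cx'],p['cy'],np.array(s['tcp_pos'])+Rt@T[:3,3],Rt@T[:3,:3]
    q=p['orientation']; return f,p['cx'],p['cy'],np.array(p['eye']),R.from_quat(q).as_matrix()
def px2w(c,uv,z):
    f,cx,cy,e,M=c; uv=np.atleast_2d(uv).astype(float)
    d=np.c_[(uv[:,0]-cx)/f,-(uv[:,1]-cy)/f,-np.ones(len(uv))]@M.T
    return e+d*((z-e[2])/d[:,2])[:,None]
def w2px(c,P):
    f,cx,cy,e,M=c; q=(np.atleast_2d(P)-e)@M
    return np.c_[cx+f*q[:,0]/-q[:,2],cy-f*q[:,1]/-q[:,2]]
def grab(n,name=None):
    s=observe(); im=optics.read_camera(n)[:,:,::-1].copy()
    if name: cv2.imwrite('pics/'+name,im)
    return s,im
E
python3 - <<'E'
from h import *
im=cv2.imread('pics/top0.png'); c=cam('top')
print('base',w2px(c,[0,0,0]))
cr=im[70:235,180:480]; cv2.imwrite('pics/crop1.png',cv2.resize(cr,None,fx=2.6,fy=2.6,interpolation=cv2.INTER_CUBIC))
for n,uv,z in [('sbA',(251,173),.034),('sbB',(399,180),.034),('ginger',(325,180),.03),('suL',(285,200),.038),('suR',(358,207),.038),
 ('oblong',(228,118),.04),('jarneck',(331,101),.145),('round',(435,110),.04),('cup',(500,193),.0),('candle',(163,212),.0),
 ('purple',(424,264),.1),('pink',(212,285),.1),('cork',(480,52),.02),('boardTL',(235,162),.018),('boardBR',(413,223),.018)]:
    print(n,px2w(c,uv,z).round(3))
print(cv2.cvtColor(im,cv2.COLOR_BGR2HSV)[[173,180,180,200,207,190],[251,399,325,285,358,300]])
E
```

```text
base [[329.72956706 405.04733781]]
sbA [[0.513 0.176 0.034]]
sbB [[ 0.494 -0.161  0.034]]
ginger [[0.496 0.007 0.03 ]]
suL [[0.45  0.098 0.038]]
suR [[ 0.433 -0.067  0.038]]
oblong [[0.642 0.231 0.04 ]]
jarneck [[ 0.643 -0.008  0.145]]
round [[ 0.655 -0.247  0.04 ]]
cup [[ 0.467 -0.398  0.   ]]
candle [[0.429 0.388 0.   ]]
purple [[ 0.306 -0.198  0.1  ]]
pink [[0.265 0.242 0.1  ]]
cork [[ 0.804 -0.363  0.02 ]]
boardTL [[0.543 0.217 0.018]]
boardBR [[ 0.398 -0.192  0.018]]
[[ 15 132 215]
 [ 18 119 231]
 [ 12 165 167]
 [ 14 147 182]
 [ 14 148 177]
 [ 16 115 209]]
```

View pics/crop1.png

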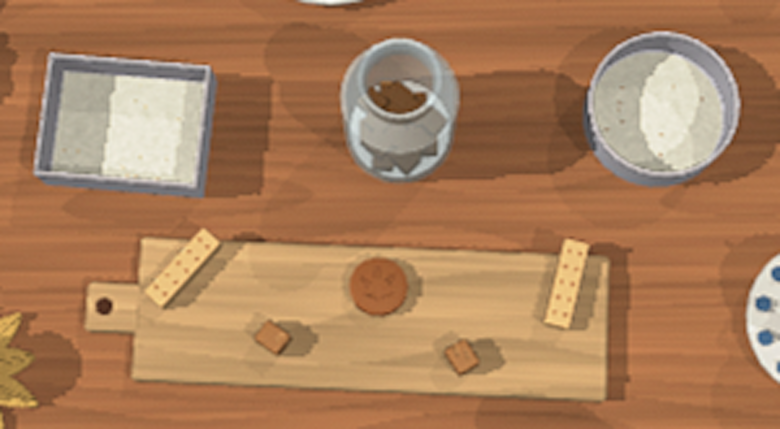

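The close crop confirms the choice: two pricked fingers, one ginger disc and two brown lumps on the board, with the clear jar and both open tins behind it. Next I fit the models to the silhouettes.

```bash
cat >> h.py <<'E'
from scipy.optimize import minimize
def model(kind,x,y,yaw,z0):
    if kind in('ginger','round'):
        r,h={'ginger':(.026,.011),'round':(.066,.04)}[kind]; a=np.linspace(0,2*np.pi,40)
        P=np.vstack([np.c_[r*np.cos(a),r*np.sin(a),0*a+k] for k in(0,h)])
    else:
        l,w,h={'sb':(.078,.022,.016),'su':(.026,.022,.020),'ob':(.112,.146,.04)}[kind]
        P=np.array([[i*l/2,j*w/2,k*h] for i in(-1,1) for j in(-1,1) for k in(0,1)])
    cc,s=np.cos(yaw),np.sin(yaw)
    return np.c_[x+cc*P[:,0]-s*P[:,1],y+s*P[:,0]+cc*P[:,1],z0+P[:,2]]
def fit(im,c,kind,uv,half,yaws,z0,S=6,iters=4):
    u0,v0=int(uv[0]-half),int(uv[1]-half); cr=im[v0:v0+2*half,u0:u0+2*half]
    big=cv2.resize(cr,None,fx=S,fy=S,interpolation=cv2.INTER_CUBIC); N=big.shape[0]
    w=px2w(c,uv,z0+.01)[0]
    def hull(p):
        q=(w2px(c,model(kind,p[0],p[1],p[2],z0))-[u0,v0]+.5)*S-.5
        m=np.zeros(big.shape[:2],np.uint8); h=cv2.convexHull(q.astype(np.float32))
        cv2.fillConvexPoly(m,np.round(h*16).astype(np.int32),1,cv2.LINE_8,4); return m,h
    best=None
    for y0 in yaws:
        m,_=hull([w[0],w[1],y0]); g=np.full(m.shape,cv2.GC_BGD,np.uint8)
        g[cv2.dilate(m,np.ones((5*S,5*S)))>0]=cv2.GC_PR_BGD; g[m>0]=cv2.GC_PR_FGD
        g[cv2.erode(m,np.ones((4*S,4*S)))>0]=cv2.GC_FGD
        cv2.grabCut(big,g,None,np.zeros((1,65)),np.zeros((1,65)),iters,cv2.GC_INIT_WITH_MASK)
        M=((g==1)|(g==3)).astype(np.uint8)
        def cost(q):
            p=[w[0]+q[0]/100,w[1]+q[1]/100,y0+q[2]/5]; m,_=hull(p); return -(m&M).sum()/max(1,(m|M).sum())
        r=minimize(cost,[0,0,0],method='Nelder-Mead',options=dict(initial_simplex=[[0,0,0],[.6,0,0],[0,.6,0],[0,0,1]],xatol=1e-3,fatol=1e-4))
        if best is None or r.fun<best[0]: best=(r.fun,w[0]+r.x[0]/100,w[1]+r.x[1]/100,y0+r.x[2]/5,M)
    _,h=hull(best[1:4]); vis=big.copy()
    cv2.drawContours(vis,cv2.findContours(best[4],0,2)[0],-1,(255,0,0),1); cv2.polylines(vis,[np.round(h).astype(int)],True,(0,255,0),1)
    return np.array(best[:4]),cv2.resize(vis,(260,260))
E
python3 - <<'E'
from h import *
im=cv2.imread('pics/top0.png'); c=cam('top'); V=[]
for n,k,uv,hf,ys,z in [('sbA','sb',(251,173),28,[-.75,-.6],.018),('sbB','sb',(399,180),28,[-.15,-.3],.018),('gin','ginger',(325,180),24,[0],.018),
 ('suL','su',(285,200),16,[-.9,-.5,.5,.9],.018),('suR','su',(358,207),16,[-.5,.1,.5,.9],.018),('ob','ob',(228,118),48,[0,-.08],0)]:
    r,v=fit(im,c,k,uv,hf,ys,z); print(n,r.round(3)); V.append(v)
cv2.imwrite('pics/fit.png',np.vstack([np.hstack(V[:3]),np.hstack(V[3:])]))
# jar: rim circle r=.034 at z=.145, round tin rim
for n,cx,cy,rr,z,x0 in [('jar',0,0,.034,.145,(331,101)),]:
    pass
E
```

```text
sbA [0.    0.464 0.192 1.548]
sbB [ 0.     0.447 -0.124  0.917]
gin [ 6.53491004e+14  5.30000000e-01  3.90000000e-02 -9.36000000e-01]
suL [ 0.     0.489  0.11  -2.042]
suR [ 0.     0.461 -0.046 -1.656]
ob [9.81345509e+13 7.05000000e-01 2.78000000e-01 3.12500000e+00]h.py:47: RuntimeWarning: overflow encountered in scalar negative
  p=[w[0]+q[0]/100,w[1]+q[1]/100,y0+q[2]/5]; m,_=hull(p); return -(m&M).sum()/max(1,(m|M).sum())
```

View pics/fit.png

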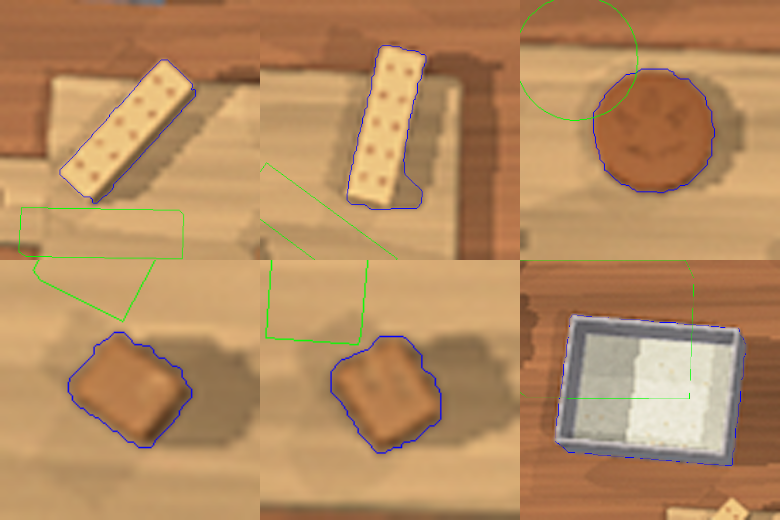

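The masks are good, but the cost is wrong because an unsigned value gets negated. I'll fix that.

```bash
sed -i 's/return -(m&M).sum()/return -float((m\&M).sum())/' h.py
python3 - <<'E'
from h import *
im=cv2.imread('pics/top0.png'); c=cam('top'); V=[]
for n,k,uv,hf,ys,z in [('sbA','sb',(251,173),28,[-.75,-.6],.018),('sbB','sb',(399,180),28,[-.15,-.3],.018),('gin','ginger',(325,180),24,[0],.018),
 ('suL','su',(285,200),16,[-.9,-.5,.5,.9],.018),('suR','su',(358,207),16,[-.5,.1,.5,.9],.018),('ob','ob',(228,118),48,[0,-.08],0),('rd','round',(435,111),48,[0],0)]:
    r,v=fit(im,c,k,uv,hf,ys,z); print(n,r.round(3)); V.append(v)
cv2.imwrite('pics/fit2.png',np.vstack([np.hstack(V[:3]),np.hstack(V[3:6])]))
# jar rim (outer 68 mm at z .145) against crop
x,y=px2w(c,(333.5,103),.145)[0][:2]
a=np.linspace(0,2*np.pi,60); S=5; cr=cv2.resize(im[75:150,295:375],None,fx=S,fy=S,interpolation=cv2.INTER_CUBIC)
for r,z in((.034,.145),(.05,.0)):
    q=(w2px(c,np.c_[x+r*np.cos(a),y+r*np.sin(a),0*a+z])-[295,75]+.5)*S
    cv2.polylines(cr,[np.round(q).astype(int)],True,(0,255,0),1)
print(x,y); cv2.imwrite('pics/jar.png',np.hstack([cr,cv2.resize(V[6],(375,375))]))
E
```

```text
sbA [-0.953  0.515  0.179 -0.724]
sbB [-0.935  0.498 -0.158 -0.264]
gin [-0.963  0.498  0.007  0.114]
suL [-0.929  0.452  0.1    0.947]
suR [-0.921  0.434 -0.065  0.535]
ob [-0.991  0.649  0.235 -0.096]
rd [-0.971  0.658 -0.249 -0.053]
0.6390742684234794 -0.013409032034065523
```

View pics/fit2.png

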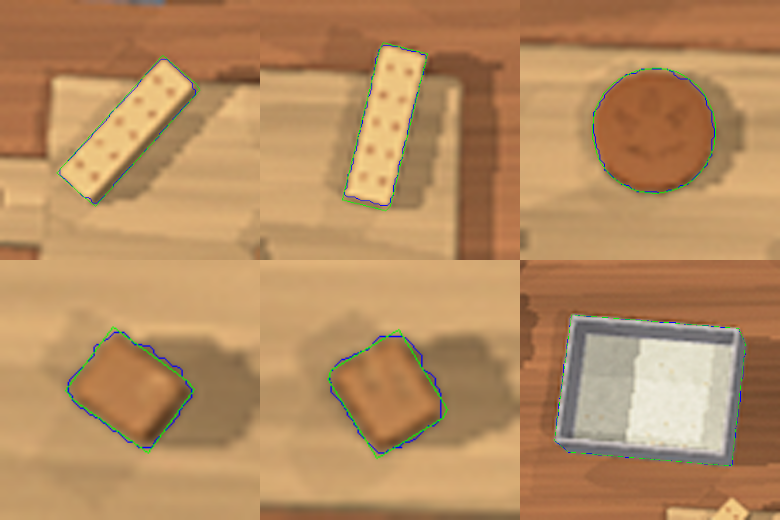

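View pics/jar.png

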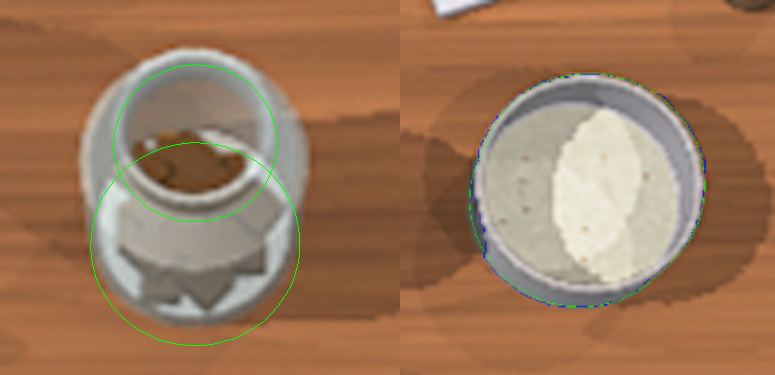

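The fits are good. The jar rim lies about 5 mm further out than I drew it, so its axis is near (0.645, -0.013). The script below is a planner that only works out the numbers.

```bash
cat > plan.py <<'E'
from h import *
import sys
def theta(s): # tool y=(-sin,cos)
    y=R.from_quat(s['ee_rot']).as_matrix()[:,1]; return np.arctan2(-y[0],y[1])
def plan(p,th,legs,force=False):
    """legs: list of (x,y,z,theta,n)"""
    for x,y,z,t1,n in legs:
        a=-(t1-th)/n; a=0 if abs(a)<.002 else a; A=np.zeros((3,3))
        for k in range(n):
            t=th-a*k; A+=np.array([[-np.cos(t),-np.sin(t),0],[-np.sin(t),np.cos(t),0],[0,0,-1]])
        u=np.linalg.solve(A,np.array([x,y,z])-p)/.025
        print(n,'rows slide',u.round(2).tolist(),'turnz',round(a/.12,2))
        p=p+A@(u.round(2)*.025); th=th-round(a/.12,2)*.12*n
if __name__=='__main__':
    s=observe(); th=theta(s); print('t',round(s['time_s'],2),'tcp',np.round(s['tcp_pos'],4),'th',round(th,3),'w',round(s['width'],4),'ff',round(float(s['finger_force']),2))
    legs=[list(map(float,a.split(','))) for a in sys.argv[1:]]
    plan(np.array(s['tcp_pos']),th,[(l[0],l[1],l[2],l[3],int(l[4])) for l in legs])
E
python3 plan.py .515,.179,.17,-.724,25 .515,.179,.06,-.724,6
```

```text
t 0.15 tcp [0.1893 0.5953 0.2261] th -0.308 w 0.0919 ff 0.0
25 rows slide [-0.78, -0.33, 0.09] turnz 0.14
6 rows slide [-0.02, -0.0, 0.73] turnz 0.0
```

Call:
{"name": "play_rows", "arguments": {"rows": [{"turn":[0,0,0.14],"slide":[-0.78,-0.33,0.09],"fingers":0},{"turn":[0,0,0.14],"slide":[-0.78,-0.33,0.09],"fingers":0},{"turn":[0,0,0.14],"slide":[-0.78,-0.33,0.09],"fingers":0},{"turn":[0,0,0.14],"slide":[-0.78,-0.33,0.09],"fingers":0},{"turn":[0,0,0.14],"slide":[-0.78,-0.33,0.09],"fingers":0},{"turn":[0,0,0.14],"slide":[-0.78,-0.33,0.09],"fingers":0},{"turn":[0,0,0.14],"slide":[-0.78,-0.33,0.09],"fingers":0},{"turn":[0,0,0.14],"slide":[-0.78,-0.33,0.09],"fingers":0},{"turn":[0,0,0.14],"slide":[-0.78,-0.33,0.09],"fingers":0},{"turn":[0,0,0.14],"slide":[-0.78,-0.33,0.09],"fingers":0}], "grip_force": 8}}

```text
time_s: 0.98
tcp_pos: [0.3397, 0.4454, 0.2039]
ee_rot: [0.236, 0.972, -0.0, -0.0]
ft_force: [-0.6, -1.0, 0.7]
width: 0.0459
finger_force: 0.0
```

Call:
{"name": "play_rows", "arguments": {"rows": [{"turn":[0,0,0.14],"slide":[-0.78,-0.33,0.09],"fingers":0},{"turn":[0,0,0.14],"slide":[-0.78,-0.33,0.09],"fingers":0},{"turn":[0,0,0.14],"slide":[-0.78,-0.33,0.09],"fingers":0},{"turn":[0,0,0.14],"slide":[-0.78,-0.33,0.09],"fingers":0},{"turn":[0,0,0.14],"slide":[-0.78,-0.33,0.09],"fingers":0},{"turn":[0,0,0.14],"slide":[-0.78,-0.33,0.09],"fingers":0},{"turn":[0,0,0.14],"slide":[-0.78,-0.33,0.09],"fingers":0},{"turn":[0,0,0.14],"slide":[-0.78,-0.33,0.09],"fingers":0},{"turn":[0,0,0.14],"slide":[-0.78,-0.33,0.09],"fingers":0},{"turn":[0,0,0.14],"slide":[-0.78,-0.33,0.09],"fingers":0}]}}

```text
time_s: 1.82
tcp_pos: [0.4623, 0.2731, 0.1815]
ee_rot: [0.317, 0.948, -0.0, -0.0]
ft_force: [-0.1, 0.2, -0.0]
width: 0.046
finger_force: 0.0
```

Call:
{"name": "play_rows", "arguments": {"rows": [{"turn":[0,0,0.14],"slide":[-0.78,-0.33,0.09],"fingers":0},{"turn":[0,0,0.14],"slide":[-0.78,-0.33,0.09],"fingers":0},{"turn":[0,0,0.14],"slide":[-0.78,-0.33,0.09],"fingers":0},{"turn":[0,0,0.14],"slide":[-0.78,-0.33,0.09],"fingers":0},{"turn":[0,0,0.14],"slide":[-0.78,-0.33,0.09],"fingers":0},{"turn":[0,0,0],"slide":[0,0,0],"fingers":0},{"turn":[0,0,0],"slide":[0,0,0],"fingers":0},{"turn":[0,0,0],"slide":[0,0,0],"fingers":0}]}}

```text
time_s: 2.48
tcp_pos: [0.5116, 0.1815, 0.1704]
ee_rot: [0.356, 0.935, 0.0, -0.0]
ft_force: [-0.2, 0.2, -0.3]
width: 0.046
finger_force: 0.0
```

```bash
python3 - <<'E'
from h import *
s,im=grab('wrist','w1.png'); c=cam('wrist',s)
for n,k,X,yaw,hf in [('sbA','sb',(.515,.179,.034),-.724,75),('ob','ob',(.649,.235,.03),-.096,0)]:
    uv=w2px(c,X)[0]; print(n,uv.round(1))
    if hf:
        r,v=fit(im,c,k,uv,hf,[yaw],.018,S=3); print(r.round(3))
        cv2.polylines(im,[cv2.convexHull(w2px(c,model(k,r[1],r[2],r[3],.018)).astype(np.float32)).astype(int)],True,(0,255,0),1)
print(w2px(c,[.645,-.013,.145]))
cv2.imwrite('pics/w1f.png',im)
E
python3 plan.py
```

```text
sbA [318.2 194.9]
[-0.915  0.516  0.18  -0.729]
ob [438.4 249.6]
[[252.79803561 477.01937922]]
t 2.53 tcp [0.5115 0.1819 0.1704] th -0.726 w 0.0457 ff 0.0
```

View pics/w1f.png

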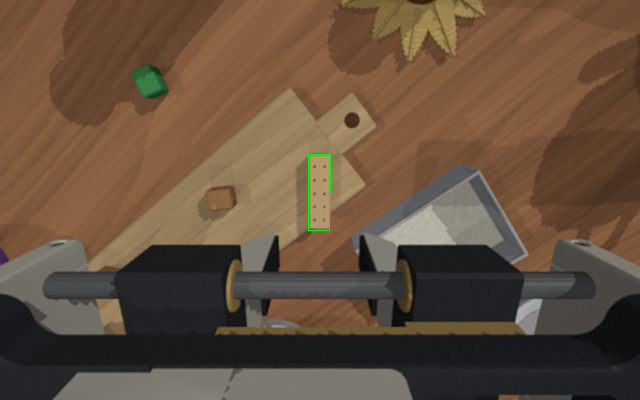

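The wrist fit agrees with the top view: finger A is at (0.516, 0.180), yaw -0.728, centred at pixel (319,192). Now I go down.

```bash
python3 plan.py .516,.180,.06,-.728,6 .516,.180,.0215,-.728,4
```

```text
t 2.53 tcp [0.5115 0.1819 0.1704] th -0.726 w 0.0457 ff 0.0
6 rows slide [-0.03, 0.01, 0.74] turnz 0.0
4 rows slide [-0.0, 0.0, 0.38] turnz 0.0
```

Call:
{"name": "play_rows", "arguments": {"rows": [{"turn":[0,0,0],"slide":[-0.03,0.01,0.74],"fingers":0},{"turn":[0,0,0],"slide":[-0.03,0.01,0.74],"fingers":0},{"turn":[0,0,0],"slide":[-0.03,0.01,0.74],"fingers":0},{"turn":[0,0,0],"slide":[-0.03,0.01,0.74],"fingers":0},{"turn":[0,0,0],"slide":[-0.03,0.01,0.74],"fingers":0},{"turn":[0,0,0],"slide":[-0.03,0.01,0.74],"fingers":0},{"turn":[0,0,0],"slide":[0,0,0.38],"fingers":0},{"turn":[0,0,0],"slide":[0,0,0.38],"fingers":0},{"turn":[0,0,0],"slide":[0,0,0.38],"fingers":0},{"turn":[0,0,0],"slide":[0,0,0.38],"fingers":0}]}}

```text
time_s: 3.37
tcp_pos: [0.5166, 0.1797, 0.0213]
ee_rot: [0.356, 0.935, 0.0, 0.0]
ft_force: [-0.0, 0.9, 0.5]
width: 0.0458
finger_force: 0.0
```

Call:
{"name": "play_rows", "arguments": {"rows": [{"turn":[0,0,0],"slide":[0,0,0],"fingers":0},{"turn":[0,0,0],"slide":[0,0,0],"fingers":-0.7},{"turn":[0,0,0],"slide":[0,0,0],"fingers":-0.7},{"turn":[0,0,0],"slide":[0,0,0],"fingers":-0.7},{"turn":[0,0,0],"slide":[0,0,0],"fingers":-0.7},{"turn":[0,0,0],"slide":[0,0,0],"fingers":-0.7}]}}

```text
time_s: 3.87
tcp_pos: [0.5167, 0.1791, 0.022]
ee_rot: [0.356, 0.934, 0.0, 0.0]
ft_force: [0.0, -0.3, 3.6]
width: 0.0218
finger_force: 8.0
```

```bash
python3 plan.py
```

```text
t 3.87 tcp [0.5167 0.1791 0.022 ] th -0.728 w 0.0218 ff 8.0
```

```bash
python3 plan.py .5167,.1791,.1,-.728,4 .652,.268,.1,-.096,9 .652,.268,.03,-.096,5 .652,.268,.009,-.096,5
```

```text
t 3.87 tcp [0.5167 0.1791 0.022 ] th -0.728 w 0.0218 ff 8.0
4 rows slide [-0.0, -0.0, -0.78] turnz 0.0
9 rows slide [-0.38, 0.63, 0.0] turnz -0.59
5 rows slide [0.01, -0.0, 0.56] turnz 0.0
5 rows slide [-0.0, -0.0, 0.17] turnz 0.0
```

Call:
{"name": "play_rows", "arguments": {"rows": [{"turn":[0,0,0],"slide":[0,0,-0.78],"fingers":-0.7},{"turn":[0,0,0],"slide":[0,0,-0.78],"fingers":-0.7},{"turn":[0,0,0],"slide":[0,0,-0.78],"fingers":-0.7},{"turn":[0,0,0],"slide":[0,0,-0.78],"fingers":-0.7}]}}

```text
time_s: 4.2
tcp_pos: [0.5162, 0.1789, 0.1005]
ee_rot: [0.356, 0.934, -0.0, -0.0]
ft_force: [-0.2, 0.2, -0.4]
width: 0.0219
finger_force: 8.0
```

Call:
{"name": "play_rows", "arguments": {"rows": [{"turn":[0,0,-0.59],"slide":[-0.38,0.63,0],"fingers":-0.7},{"turn":[0,0,-0.59],"slide":[-0.38,0.63,0],"fingers":-0.7},{"turn":[0,0,-0.59],"slide":[-0.38,0.63,0],"fingers":-0.7},{"turn":[0,0,-0.59],"slide":[-0.38,0.63,0],"fingers":-0.7},{"turn":[0,0,-0.59],"slide":[-0.38,0.63,0],"fingers":-0.7},{"turn":[0,0,-0.59],"slide":[-0.38,0.63,0],"fingers":-0.7},{"turn":[0,0,-0.59],"slide":[-0.38,0.63,0],"fingers":-0.7},{"turn":[0,0,-0.59],"slide":[-0.38,0.63,0],"fingers":-0.7},{"turn":[0,0,-0.59],"slide":[-0.38,0.63,0],"fingers":-0.7},{"turn":[0,0,0],"slide":[0,0,0],"fingers":-0.7}]}}

```text
time_s: 5.03
tcp_pos: [0.6536, 0.2719, 0.0994]
ee_rot: [0.042, 0.999, 0.001, 0.001]
ft_force: [0.1, -0.3, 0.2]
width: 0.0221
finger_force: 8.0
```

Call:
{"name": "play_rows", "arguments": {"rows": [{"turn":[0,0,0],"slide":[0,0,0],"fingers":-0.7},{"turn":[0,0,0],"slide":[0,0,0],"fingers":-0.7}]}}

```text
time_s: 5.2
tcp_pos: [0.6518, 0.2679, 0.0993]
ee_rot: [0.046, 0.999, -0.0, -0.0]
ft_force: [-0.6, -0.3, -0.7]
width: 0.0218
finger_force: 8.0
```

```bash
python3 plan.py .652,.268,.03,-.096,5 .652,.268,.009,-.096,5; python3 - <<'E'
from h import *
s,im=grab('wrist','w2.png'); c=cam('wrist',s)
for k,p,z in [('ob',(.649,.235,-.096),0),('sb',(s['tcp_pos'][0],s['tcp_pos'][1],-.096),s['tcp_pos'][2]-.004)]:
    cv2.polylines(im,[cv2.convexHull(w2px(c,model(k,*p,z)).astype(np.float32)).astype(int)],True,(0,255,0),1)
cv2.imwrite('pics/w2f.png',im)
E
```

```text
t 5.2 tcp [0.6518 0.2679 0.0993] th -0.092 w 0.0218 ff 8.0
5 rows slide [-0.0, 0.0, 0.55] turnz 0.0
5 rows slide [-0.0, 0.0, 0.17] turnz 0.0
```

View pics/w2f.png

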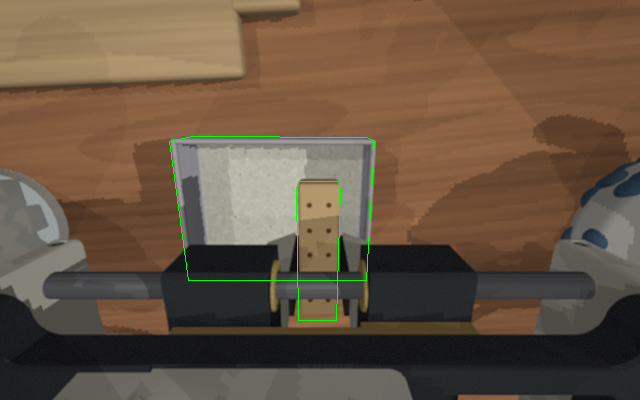

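The tin fit is right, and the biscuit (pixels (298-340, 180-320)) lines up with it. I'll lower and release.

Call:
{"name": "play_rows", "arguments": {"rows": [{"turn":[0,0,0],"slide":[0,0,0.55],"fingers":-0.7},{"turn":[0,0,0],"slide":[0,0,0.55],"fingers":-0.7},{"turn":[0,0,0],"slide":[0,0,0.55],"fingers":-0.7},{"turn":[0,0,0],"slide":[0,0,0.55],"fingers":-0.7},{"turn":[0,0,0],"slide":[0,0,0.55],"fingers":-0.7},{"turn":[0,0,0],"slide":[0,0,0.17],"fingers":-0.7},{"turn":[0,0,0],"slide":[0,0,0.17],"fingers":-0.7},{"turn":[0,0,0],"slide":[0,0,0.17],"fingers":-0.7},{"turn":[0,0,0],"slide":[0,0,0.17],"fingers":-0.7},{"turn":[0,0,0],"slide":[0,0,0.17],"fingers":-0.7}]}}

```text
time_s: 6.08
tcp_pos: [0.6526, 0.2689, 0.0097]
ee_rot: [0.045, 0.999, 0.0, 0.0]
ft_force: [1.1, -0.3, -0.2]
width: 0.0218
finger_force: 8.0
```

Call:
{"name": "play_rows", "arguments": {"rows": [{"turn":[0,0,0],"slide":[0,0,0.04],"fingers":-0.7},{"turn":[0,0,0],"slide":[0,0,0],"fingers":-0.7}]}}

```text
time_s: 6.25
tcp_pos: [0.6521, 0.2687, 0.0083]
ee_rot: [0.045, 0.999, -0.0, -0.0]
ft_force: [0.3, -0.5, -0.4]
width: 0.0213
finger_force: 8.0
```

Call:
{"name": "play_rows", "arguments": {"rows": [{"turn":[0,0,0],"slide":[0,0,0],"fingers":-0.39},{"turn":[0,0,0],"slide":[0,0,0],"fingers":-0.39},{"turn":[0,0,0],"slide":[0,0,0],"fingers":-0.39},{"turn":[0,0,0],"slide":[0,0,-0.3],"fingers":-0.39},{"turn":[0,0,0],"slide":[0,0,-0.9],"fingers":-0.39},{"turn":[0,0,0],"slide":[0,0,-0.9],"fingers":-0.39},{"turn":[0,0,0],"slide":[0,0,-0.9],"fingers":0},{"turn":[0,0,0],"slide":[0,0,-0.9],"fingers":0},{"turn":[0,0,0],"slide":[0,0,-0.9],"fingers":0},{"turn":[0,0,0],"slide":[0,0,-0.9],"fingers":0}]}}

```text
time_s: 7.08
tcp_pos: [0.6522, 0.2686, 0.153]
ee_rot: [0.045, 0.999, 0.0, 0.0]
ft_force: [0.1, -0.0, -0.1]
width: 0.0453
finger_force: 0.0
```

```bash
python3 plan.py .499,-.157,.17,-.264,20 
```

```text
t 7.08 tcp [0.6522 0.2686 0.153 ] th -0.091 w 0.0453 ff 0.0
20 rows slide [0.16, -0.89, -0.03] turnz 0.07
```

Call:
{"name": "play_rows", "arguments": {"rows": [{"turn":[0,0,0.07],"slide":[0.16,-0.89,-0.03],"fingers":0},{"turn":[0,0,0.07],"slide":[0.16,-0.89,-0.03],"fingers":0},{"turn":[0,0,0.07],"slide":[0.16,-0.89,-0.03],"fingers":0},{"turn":[0,0,0.07],"slide":[0.16,-0.89,-0.03],"fingers":0},{"turn":[0,0,0.07],"slide":[0.16,-0.89,-0.03],"fingers":0},{"turn":[0,0,0.07],"slide":[0.16,-0.89,-0.03],"fingers":0},{"turn":[0,0,0.07],"slide":[0.16,-0.89,-0.03],"fingers":0},{"turn":[0,0,0.07],"slide":[0.16,-0.89,-0.03],"fingers":0},{"turn":[0,0,0.07],"slide":[0.16,-0.89,-0.03],"fingers":0},{"turn":[0,0,0.07],"slide":[0.16,-0.89,-0.03],"fingers":0}]}}

```text
time_s: 7.92
tcp_pos: [0.5838, 0.0522, 0.1594]
ee_rot: [0.087, 0.996, 0.0, 0.0]
ft_force: [0.1, 0.1, -0.5]
width: 0.0458
finger_force: 0.0
```

Call:
{"name": "play_rows", "arguments": {"rows": [{"turn":[0,0,0.07],"slide":[0.16,-0.89,-0.03],"fingers":0},{"turn":[0,0,0.07],"slide":[0.16,-0.89,-0.03],"fingers":0},{"turn":[0,0,0.07],"slide":[0.16,-0.89,-0.03],"fingers":0},{"turn":[0,0,0.07],"slide":[0.16,-0.89,-0.03],"fingers":0},{"turn":[0,0,0.07],"slide":[0.16,-0.89,-0.03],"fingers":0},{"turn":[0,0,0.07],"slide":[0.16,-0.89,-0.03],"fingers":0},{"turn":[0,0,0.07],"slide":[0.16,-0.89,-0.03],"fingers":0},{"turn":[0,0,0.07],"slide":[0.16,-0.89,-0.03],"fingers":0},{"turn":[0,0,0.07],"slide":[0.16,-0.89,-0.03],"fingers":0},{"turn":[0,0,0.07],"slide":[0.16,-0.89,-0.03],"fingers":0}]}}

```text
time_s: 8.75
tcp_pos: [0.4977, -0.1568, 0.1669]
ee_rot: [0.129, 0.992, 0.0, 0.001]
ft_force: [0.4, -0.6, 0.0]
width: 0.0459
finger_force: 0.0
```

Call:
{"name": "play_rows", "arguments": {"rows": [{"turn":[0,0,0],"slide":[0,0,0],"fingers":0},{"turn":[0,0,0],"slide":[0,0,0],"fingers":0},{"turn":[0,0,0],"slide":[0,0,0],"fingers":0}]}}

```text
time_s: 9.0
tcp_pos: [0.4985, -0.1553, 0.1665]
ee_rot: [0.129, 0.992, 0.0, 0.0]
ft_force: [0.5, 0.1, -0.2]
width: 0.046
finger_force: 0.0
```

```bash
python3 - <<'E'
from h import *
s,im=grab('wrist','w3.png'); c=cam('wrist',s)
for k,p,yaws,h in [('sb',(.498,-.158,.034),[-.264],60),('su',(.434,-.065,.03),[.535],32),('ginger',(.498,.007,.03),[0],40)]:
    uv=w2px(c,p)[0]; print(k,uv.round(0))
    if 40<uv[1]<235: print(fit(im,c,k,uv,h,yaws,.018,S=3)[0].round(3))
s,im=grab('top','t1.png'); c=cam('top'); print(fit(im,c,'ob',(228,118),48,[-.096],0)[0].round(3))
E
python3 plan.py .499,-.157,.06,-.264,6 .499,-.157,.0215,-.264,4
```

```text
sb [315. 192.]
[-0.926  0.499 -0.157 -0.27 ]
su [394. 102.]
[-0.917  0.433 -0.065  0.541]
ginger [479. 149.]
[-0.957  0.497  0.007  0.089]
[-0.988  0.649  0.235 -0.098]
t 9.1 tcp [ 0.4986 -0.1547  0.1662] th -0.257 w 0.0461 ff 0.0
6 rows slide [-0.01, -0.01, 0.71] turnz 0.0
4 rows slide [0.01, -0.01, 0.38] turnz 0.0
```

Call:
{"name": "play_rows", "arguments": {"rows": [{"turn":[0,0,0.1],"slide":[0,-0.03,0.71],"fingers":0},{"turn":[0,0,0],"slide":[0,-0.02,0.71],"fingers":0},{"turn":[0,0,0],"slide":[0,-0.02,0.71],"fingers":0},{"turn":[0,0,0],"slide":[0,-0.02,0.71],"fingers":0},{"turn":[0,0,0],"slide":[0,0,0.71],"fingers":0},{"turn":[0,0,0],"slide":[0,0,0.71],"fingers":0},{"turn":[0,0,0],"slide":[0,0,0.38],"fingers":0},{"turn":[0,0,0],"slide":[0,0,0.38],"fingers":0},{"turn":[0,0,0],"slide":[0,0,0.38],"fingers":0},{"turn":[0,0,0],"slide":[0,0,0.38],"fingers":0}]}}

```text
time_s: 9.93
tcp_pos: [0.4981, -0.1578, 0.0212]
ee_rot: [0.135, 0.991, 0.0, 0.0]
ft_force: [-0.6, 0.3, -0.1]
width: 0.0458
finger_force: 0.0
```

Call:
{"name": "play_rows", "arguments": {"rows": [{"turn":[0,0,0],"slide":[0,0,0],"fingers":0},{"turn":[0,0,0],"slide":[0,0,0],"fingers":-0.7},{"turn":[0,0,0],"slide":[0,0,0],"fingers":-0.7},{"turn":[0,0,0],"slide":[0,0,0],"fingers":-0.7},{"turn":[0,0,0],"slide":[0,0,0],"fingers":-0.7},{"turn":[0,0,0],"slide":[0,0,0],"fingers":-0.7}]}}

```text
time_s: 10.43
tcp_pos: [0.4978, -0.1581, 0.022]
ee_rot: [0.135, 0.991, -0.0, 0.0]
ft_force: [0.9, -0.1, 2.0]
width: 0.0222
finger_force: 8.0
```

```bash
python3 plan.py .499,-.157,.18,-.264,7 .646,.202,.18,-.096,17 .646,.202,.03,-.096,8 .646,.202,.009,-.096,5
```

```text
t 10.43 tcp [ 0.4978 -0.1581  0.022 ] th -0.271 w 0.0222 ff 7.99
7 rows slide [-0.0, 0.01, -0.9] turnz 0.0
17 rows slide [-0.18, 0.89, -0.0] turnz -0.09
8 rows slide [-0.01, 0.01, 0.75] turnz 0.0
5 rows slide [0.0, -0.0, 0.16] turnz 0.0
```

Call:
{"name": "play_rows", "arguments": {"rows": [{"turn":[0,0,0],"slide":[0,0,-0.9],"fingers":-0.7},{"turn":[0,0,0],"slide":[0,0,-0.9],"fingers":-0.7},{"turn":[0,0,0],"slide":[0,0,-0.9],"fingers":-0.7},{"turn":[0,0,0],"slide":[0,0,-0.9],"fingers":-0.7},{"turn":[0,0,0],"slide":[0,0,-0.9],"fingers":-0.7},{"turn":[0,0,0],"slide":[0,0,-0.9],"fingers":-0.7},{"turn":[0,0,0],"slide":[0,0.04,-0.9],"fingers":-0.7}]}}

```text
time_s: 11.02
tcp_pos: [0.4974, -0.1572, 0.1804]
ee_rot: [0.135, 0.991, -0.0, 0.0]
ft_force: [0.2, -0.2, 0.0]
width: 0.0216
finger_force: 8.0
```

Call:
{"name": "play_rows", "arguments": {"rows": [{"turn":[0,0,-0.09],"slide":[-0.18,0.89,0],"fingers":-0.7},{"turn":[0,0,-0.09],"slide":[-0.18,0.89,0],"fingers":-0.7},{"turn":[0,0,-0.09],"slide":[-0.18,0.89,0],"fingers":-0.7},{"turn":[0,0,-0.09],"slide":[-0.18,0.89,0],"fingers":-0.7},{"turn":[0,0,-0.09],"slide":[-0.18,0.89,0],"fingers":-0.7},{"turn":[0,0,-0.09],"slide":[-0.18,0.89,0],"fingers":-0.7},{"turn":[0,0,-0.09],"slide":[-0.18,0.89,0],"fingers":-0.7},{"turn":[0,0,-0.09],"slide":[-0.18,0.89,0],"fingers":-0.7},{"turn":[0,0,-0.09],"slide":[-0.18,0.89,0],"fingers":-0.7},{"turn":[0,0,-0.09],"slide":[-0.18,0.89,0],"fingers":-0.7}]}}

```text
time_s: 11.85
tcp_pos: [0.5909, 0.051, 0.1792]
ee_rot: [0.081, 0.997, 0.0, 0.0]
ft_force: [0.2, 0.1, 0.2]
width: 0.0219
finger_force: 8.0
```

Call:
{"name": "play_rows", "arguments": {"rows": [{"turn":[0,0,-0.09],"slide":[-0.18,0.89,0],"fingers":-0.7},{"turn":[0,0,-0.09],"slide":[-0.18,0.89,0],"fingers":-0.7},{"turn":[0,0,-0.09],"slide":[-0.18,0.89,0],"fingers":-0.7},{"turn":[0,0,-0.09],"slide":[-0.18,0.89,0],"fingers":-0.7},{"turn":[0,0,-0.09],"slide":[-0.18,0.89,0],"fingers":-0.7},{"turn":[0,0,-0.09],"slide":[-0.18,0.89,0],"fingers":-0.7},{"turn":[0,0,-0.09],"slide":[-0.18,0.89,0],"fingers":-0.7},{"turn":[0,0,0],"slide":[0,0,0],"fingers":-0.7},{"turn":[0,0,0],"slide":[0,0,0],"fingers":-0.7},{"turn":[0,0,0],"slide":[0,0,0],"fingers":-0.7}]}}

```text
time_s: 12.68
tcp_pos: [0.6419, 0.1995, 0.1789]
ee_rot: [0.044, 0.999, -0.0, -0.0]
ft_force: [0.6, -0.6, -0.1]
width: 0.0222
finger_force: 8.0
```

```bash
python3 plan.py .646,.202,.03,-.096,8 .646,.202,.009,-.096,5;  python3 - <<'E'
from h import *
s,im=grab('wrist','w4.png'); c=cam('wrist',s)
for k,p,z in [('ob',(.649,.235,-.097),0),('sb',(s['tcp_pos'][0],s['tcp_pos'][1],-.096),s['tcp_pos'][2]-.004),('sb',(.652,.268,-.094),.003)]:
    cv2.polylines(im,[cv2.convexHull(w2px(c,model(k,*p,z)).astype(np.float32)).astype(int)],True,(0,255,0),1)
cv2.imwrite('pics/w4f.png',im)
E
```

```text
t 12.68 tcp [0.6419 0.1995 0.1789] th -0.088 w 0.0222 ff 7.99
8 rows slide [-0.02, 0.01, 0.74] turnz 0.0
5 rows slide [0.0, 0.01, 0.17] turnz 0.0
```

View pics/w4f.png

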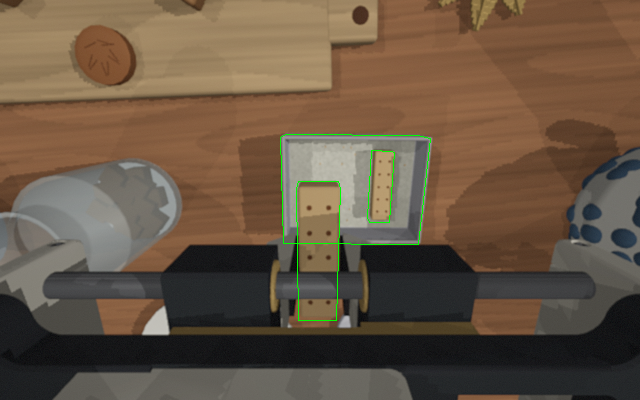

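Finger A lies flat where I put it (pixel (382,186)). Now I lay B beside it.

Call:
{"name": "play_rows", "arguments": {"rows": [{"turn":[0,0,0.05],"slide":[-0.04,0.02,0.74],"fingers":-0.7},{"turn":[0,0,0],"slide":[-0.04,0.02,0.74],"fingers":-0.7},{"turn":[0,0,0],"slide":[-0.04,0.02,0.74],"fingers":-0.7},{"turn":[0,0,0],"slide":[-0.04,0.02,0.74],"fingers":-0.7},{"turn":[0,0,0],"slide":[0,0,0.74],"fingers":-0.7},{"turn":[0,0,0],"slide":[0,0,0.74],"fingers":-0.7},{"turn":[0,0,0],"slide":[0,0,0.74],"fingers":-0.7},{"turn":[0,0,0],"slide":[0,0,0.74],"fingers":-0.7},{"turn":[0,0,0],"slide":[0,0,0.2],"fingers":-0.7},{"turn":[0,0,0],"slide":[0,0,0.2],"fingers":-0.7}]}}

```text
time_s: 13.57
tcp_pos: [0.6459, 0.2005, 0.0205]
ee_rot: [0.047, 0.999, -0.001, -0.001]
ft_force: [0.4, -0.3, 0.7]
width: 0.0219
finger_force: 8.0
```

Call:
{"name": "play_rows", "arguments": {"rows": [{"turn":[0,0,0],"slide":[0,0,0.17],"fingers":-0.7},{"turn":[0,0,0],"slide":[0,0,0.17],"fingers":-0.7},{"turn":[0,0,0],"slide":[0,0,0.15],"fingers":-0.7},{"turn":[0,0,0],"slide":[0,0,0],"fingers":-0.7},{"turn":[0,0,0],"slide":[0,0,0],"fingers":-0.7}]}}

```text
time_s: 13.98
tcp_pos: [0.6464, 0.202, 0.009]
ee_rot: [0.047, 0.999, 0.0, 0.0]
ft_force: [0.4, -0.5, 0.0]
width: 0.022
finger_force: 8.0
```

Released next; then over to the ginger biscuit at (0.497, 0.007).

Call:
{"name": "play_rows", "arguments": {"rows": [{"turn":[0,0,0],"slide":[0,0,0.04],"fingers":-0.7},{"turn":[0,0,0],"slide":[0,0,0],"fingers":-0.39},{"turn":[0,0,0],"slide":[0,0,0],"fingers":-0.39},{"turn":[0,0,0],"slide":[0,0,0],"fingers":-0.39},{"turn":[0,0,0],"slide":[0,0,-0.3],"fingers":-0.39},{"turn":[0,0,0],"slide":[0,0,-0.9],"fingers":-0.39},{"turn":[0,0,0],"slide":[0,0,-0.9],"fingers":-0.39},{"turn":[0,0,0],"slide":[0,0,-0.9],"fingers":0.6},{"turn":[0,0,0],"slide":[0,0,-0.9],"fingers":0.6},{"turn":[0,0,0],"slide":[0,0,-0.9],"fingers":0.6}]}}

```text
time_s: 14.82
tcp_pos: [0.6462, 0.2019, 0.1296]
ee_rot: [0.047, 0.999, 0.0, 0.0]
ft_force: [-0.1, 0.6, -0.7]
width: 0.0435
finger_force: 0.0
```

```bash
python3 plan.py .497,.007,.15,0,10 .497,.007,.0215,0,10
```

```text
t 14.82 tcp [0.6462 0.2019 0.1296] th -0.093 w 0.0435 ff 0.0
10 rows slide [0.56, -0.81, -0.08] turnz -0.08
10 rows slide [-0.0, 0.0, 0.51] turnz 0.0
```

Call:
{"name": "play_rows", "arguments": {"rows": [{"turn":[0,0,-0.08],"slide":[0.56,-0.81,-0.08],"fingers":0.6},{"turn":[0,0,-0.08],"slide":[0.56,-0.81,-0.08],"fingers":0.6},{"turn":[0,0,-0.08],"slide":[0.56,-0.81,-0.08],"fingers":0.6},{"turn":[0,0,-0.08],"slide":[0.56,-0.81,-0.08],"fingers":0.6},{"turn":[0,0,-0.08],"slide":[0.56,-0.81,-0.08],"fingers":0.6},{"turn":[0,0,-0.08],"slide":[0.56,-0.81,-0.08],"fingers":0.6},{"turn":[0,0,-0.08],"slide":[0.56,-0.81,-0.08],"fingers":0.6},{"turn":[0,0,-0.08],"slide":[0.56,-0.81,-0.08],"fingers":0.6},{"turn":[0,0,-0.08],"slide":[0.56,-0.81,-0.08],"fingers":0.6},{"turn":[0,0,-0.08],"slide":[0.56,-0.81,-0.08],"fingers":0.6}]}}

```text
time_s: 15.65
tcp_pos: [0.4956, 0.0059, 0.1485]
ee_rot: [-0.002, 1.0, 0.0, 0.0]
ft_force: [0.4, 0.7, -1.1]
width: 0.0734
finger_force: 0.0
```

Call:
{"name": "play_rows", "arguments": {"rows": [{"turn":[0,0,0],"slide":[0,0,0],"fingers":0.6},{"turn":[0,0,0],"slide":[0,0,0],"fingers":0.6},{"turn":[0,0,0],"slide":[0,0,0],"fingers":0.6}]}}

```text
time_s: 15.9
tcp_pos: [0.497, 0.0072, 0.1484]
ee_rot: [-0.001, 1.0, 0.0, 0.001]
ft_force: [0.7, -0.2, -0.2]
width: 0.0731
finger_force: 0.0
```

```bash
python3 plan.py .497,.007,.0212,0,8; python3 - <<'E'
from h import *
s,im=grab('wrist','w5.png'); c=cam('wrist',s)
for k,p,yaws,h in [('ginger',(.497,.007,.03),[0],50),('su',(.452,.1,.03),[.947],36)]:
    uv=w2px(c,p)[0]; print(k,uv.round(0)); print(fit(im,c,k,uv,h,yaws,.018,S=3)[0].round(3))
E
```

```text
t 15.9 tcp [0.497  0.0072 0.1484] th 0.003 w 0.0731 ff 0.0
8 rows slide [-0.0, -0.0, 0.64] turnz 0.0
ginger [318. 195.]
[-0.961  0.497  0.008  0.063]
su [420. 148.]
[-0.924  0.451  0.1    0.954]
```

Call:
{"name": "play_rows", "arguments": {"rows": [{"turn":[0,0,0],"slide":[0,0.02,0.64],"fingers":0.6},{"turn":[0,0,0],"slide":[0,0,0.64],"fingers":0.6},{"turn":[0,0,0],"slide":[0,0,0.64],"fingers":0.6},{"turn":[0,0,0],"slide":[0,0,0.64],"fingers":0.6},{"turn":[0,0,0],"slide":[0,0,0.64],"fingers":0.6},{"turn":[0,0,0],"slide":[0,0,0.64],"fingers":0.6},{"turn":[0,0,0],"slide":[0,0,0.64],"fingers":0.6},{"turn":[0,0,0],"slide":[0,0,0.64],"fingers":0.6}]}}

```text
time_s: 16.62
tcp_pos: [0.497, 0.0085, 0.0188]
ee_rot: [-0.002, 1.0, 0.0, 0.0]
ft_force: [-0.2, -1.2, -0.2]
width: 0.0733
finger_force: 0.0
```

Call:
{"name": "play_rows", "arguments": {"rows": [{"turn":[0,0,0],"slide":[0,0,0],"fingers":0.6},{"turn":[0,0,0],"slide":[0,0,0],"fingers":0},{"turn":[0,0,0],"slide":[0,0,0],"fingers":0},{"turn":[0,0,0],"slide":[0,0,0],"fingers":0},{"turn":[0,0,0],"slide":[0,0,0],"fingers":0},{"turn":[0,0,0],"slide":[0,0,0],"fingers":0}]}}

```text
time_s: 17.12
tcp_pos: [0.4965, 0.0075, 0.0198]
ee_rot: [-0.002, 1.0, 0.0, 0.0]
ft_force: [0.4, 0.3, -0.0]
width: 0.0517
finger_force: 8.0
```

```bash
python3 plan.py .497,.007,.16,0,7 .658,-.249,.17,0,14 .658,-.249,.03,0,8 .658,-.249,.009,0,5
```

```text
t 17.12 tcp [0.4965 0.0075 0.0198] th 0.003 w 0.0517 ff 8.0
7 rows slide [-0.0, -0.0, -0.8] turnz 0.0
14 rows slide [-0.46, -0.73, -0.03] turnz 0.0
8 rows slide [0.0, -0.01, 0.7] turnz 0.0
5 rows slide [0.0, 0.0, 0.17] turnz 0.0
```

Call:
{"name": "play_rows", "arguments": {"rows": [{"turn":[0,0,0],"slide":[0,0,-0.8],"fingers":0},{"turn":[0,0,0],"slide":[0,0,-0.8],"fingers":0},{"turn":[0,0,0],"slide":[0,0,-0.8],"fingers":0},{"turn":[0,0,0],"slide":[0,0,-0.8],"fingers":0},{"turn":[0,0,0],"slide":[0,0,-0.8],"fingers":0},{"turn":[0,0,0],"slide":[0,0,-0.8],"fingers":0},{"turn":[0,0,0],"slide":[0,0,-0.8],"fingers":0}]}}

```text
time_s: 17.7
tcp_pos: [0.4961, 0.0073, 0.1609]
ee_rot: [-0.001, 1.0, 0.0, 0.0]
ft_force: [0.0, -0.4, 0.1]
width: 0.0516
finger_force: 8.0
```

Call:
{"name": "play_rows", "arguments": {"rows": [{"turn":[0,0,0],"slide":[-0.46,-0.73,-0.03],"fingers":0},{"turn":[0,0,0],"slide":[-0.46,-0.73,-0.03],"fingers":0},{"turn":[0,0,0],"slide":[-0.46,-0.73,-0.03],"fingers":0},{"turn":[0,0,0],"slide":[-0.46,-0.73,-0.03],"fingers":0},{"turn":[0,0,0],"slide":[-0.46,-0.73,-0.03],"fingers":0},{"turn":[0,0,0],"slide":[-0.46,-0.73,-0.03],"fingers":0},{"turn":[0,0,0],"slide":[-0.46,-0.73,-0.03],"fingers":0}]}}

```text
time_s: 18.28
tcp_pos: [0.5776, -0.1212, 0.165]
ee_rot: [-0.001, 1.0, 0.0, -0.0]
ft_force: [0.2, 0.1, 0.5]
width: 0.051
finger_force: 8.0
```

Call:
{"name": "play_rows", "arguments": {"rows": [{"turn":[0,0,0],"slide":[-0.46,-0.73,-0.03],"fingers":0},{"turn":[0,0,0],"slide":[-0.46,-0.73,-0.03],"fingers":0},{"turn":[0,0,0],"slide":[-0.46,-0.73,-0.03],"fingers":0},{"turn":[0,0,0],"slide":[-0.46,-0.73,-0.03],"fingers":0},{"turn":[0,0,0],"slide":[-0.46,-0.73,-0.03],"fingers":0},{"turn":[0,0,0],"slide":[-0.46,-0.73,-0.03],"fingers":0},{"turn":[0,0,0],"slide":[-0.46,-0.73,-0.03],"fingers":0},{"turn":[0,0,0],"slide":[0,0,0],"fingers":0},{"turn":[0,0,0],"slide":[0,0,0],"fingers":0},{"turn":[0,0,0],"slide":[0,0,0],"fingers":0}]}}

```text
time_s: 19.12
tcp_pos: [0.6577, -0.2469, 0.1698]
ee_rot: [-0.002, 1.0, 0.0, -0.0]
ft_force: [0.8, -0.0, -0.1]
width: 0.0512
finger_force: 8.0
```

```bash
python3 plan.py .658,-.249,.03,0,8 .658,-.249,.008,0,5;  python3 - <<'E'
from h import *
s,im=grab('wrist','w6.png'); c=cam('wrist',s)
for k,p,z in [('round',(.658,-.249,0),0),('ginger',(s['tcp_pos'][0],s['tcp_pos'][1],0),s['tcp_pos'][2]-.002)]:
    cv2.polylines(im,[cv2.convexHull(w2px(c,model(k,*p,z)).astype(np.float32)).astype(int)],True,(0,255,0),1)
cv2.imwrite('pics/w6f.png',im)
E
```

```text
t 19.12 tcp [ 0.6577 -0.2469  0.1698] th 0.003 w 0.0512 ff 8.0
8 rows slide [-0.0, -0.01, 0.7] turnz 0.0
5 rows slide [-0.0, -0.0, 0.17] turnz 0.0
```

View pics/w6f.png

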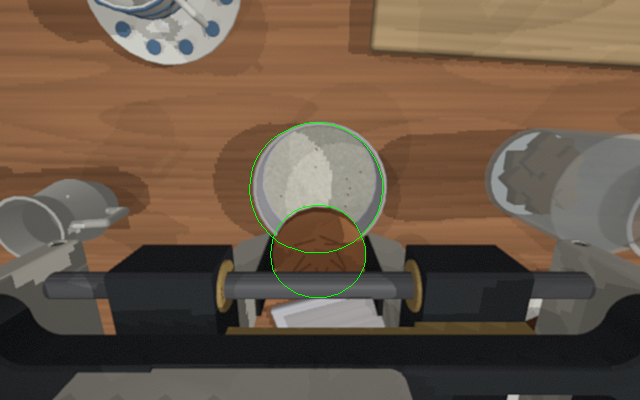

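The biscuit is flat and the tin outline is within 2-3 px, so I go straight down.

Call:
{"name": "play_rows", "arguments": {"rows": [{"turn":[0,0,0],"slide":[0,0,0.7],"fingers":0},{"turn":[0,0,0],"slide":[0,0,0.7],"fingers":0},{"turn":[0,0,0],"slide":[0,0,0.7],"fingers":0},{"turn":[0,0,0],"slide":[0,0,0.7],"fingers":0},{"turn":[0,0,0],"slide":[0,0,0.7],"fingers":0},{"turn":[0,0,0],"slide":[0,0,0.7],"fingers":0},{"turn":[0,0,0],"slide":[0,0,0.7],"fingers":0},{"turn":[0,0,0],"slide":[0,0,0.7],"fingers":0},{"turn":[0,0,0],"slide":[0,0,0.2],"fingers":0},{"turn":[0,0,0],"slide":[0,0,0.2],"fingers":0}]}}

```text
time_s: 20.0
tcp_pos: [0.6576, -0.2465, 0.0197]
ee_rot: [-0.002, 1.0, 0.0, -0.001]
ft_force: [-0.2, -0.6, 0.2]
width: 0.0514
finger_force: 8.0
```

Call:
{"name": "play_rows", "arguments": {"rows": [{"turn":[0,0,0],"slide":[0,0,0.17],"fingers":0},{"turn":[0,0,0],"slide":[0,0,0.15],"fingers":0},{"turn":[0,0,0],"slide":[0,0,0.15],"fingers":0},{"turn":[0,0,0],"slide":[0,0,0],"fingers":0},{"turn":[0,0,0],"slide":[0,0,0],"fingers":0}]}}

```text
time_s: 20.42
tcp_pos: [0.6582, -0.2478, 0.0087]
ee_rot: [-0.001, 1.0, -0.0, 0.0]
ft_force: [-0.2, -0.5, -1.0]
width: 0.0513
finger_force: 8.0
```

Go 2.5 mm lower, release and rise.

Call:
{"name": "play_rows", "arguments": {"rows": [{"turn":[0,0,0],"slide":[0,0,0.1],"fingers":0},{"turn":[0,0,0],"slide":[0,0,0],"fingers":0},{"turn":[0,0,0],"slide":[0,0,0],"fingers":0.3},{"turn":[0,0,0],"slide":[0,0,0],"fingers":0.3},{"turn":[0,0,0],"slide":[0,0,0],"fingers":0.3},{"turn":[0,0,0],"slide":[0,0,-0.3],"fingers":0.3},{"turn":[0,0,0],"slide":[0,0,-0.9],"fingers":0.3},{"turn":[0,0,0],"slide":[0,0,-0.9],"fingers":0.3},{"turn":[0,0,0],"slide":[0,0,-0.9],"fingers":0.1},{"turn":[0,0,0],"slide":[0,0,-0.9],"fingers":0.1}]}}

```text
time_s: 21.25
tcp_pos: [0.6581, -0.2479, 0.1052]
ee_rot: [-0.001, 1.0, -0.0, 0.0]
ft_force: [-0.1, -0.9, -0.1]
width: 0.0525
finger_force: 0.0
```

Call:
{"name": "play_rows", "arguments": {"rows": [{"turn":[0,0,0],"slide":[0,0,-0.9],"fingers":0.1},{"turn":[0,0,0],"slide":[0,0,-0.9],"fingers":0.1}]}}

```text
time_s: 21.42
tcp_pos: [0.658, -0.2479, 0.1504]
ee_rot: [-0.001, 1.0, -0.0, 0.0]
ft_force: [0.4, -0.5, -0.9]
width: 0.051
finger_force: 0.0
```

```bash
python3 plan.py .433,-.065,.15,.538,14 .433,-.065,.0245,.538,8
```

```text
t 21.42 tcp [ 0.658  -0.2479  0.1504] th 0.003 w 0.051 ff 0.0
14 rows slide [0.5, 0.67, 0.0] turnz -0.32
8 rows slide [-0.0, 0.01, 0.63] turnz 0.0
```

Call:
{"name": "play_rows", "arguments": {"rows": [{"turn":[0,0,-0.32],"slide":[0.5,0.67,0],"fingers":0.1},{"turn":[0,0,-0.32],"slide":[0.5,0.67,0],"fingers":0.1},{"turn":[0,0,-0.32],"slide":[0.5,0.67,0],"fingers":0.1},{"turn":[0,0,-0.32],"slide":[0.5,0.67,0],"fingers":0.1},{"turn":[0,0,-0.32],"slide":[0.5,0.67,0],"fingers":0.1},{"turn":[0,0,-0.32],"slide":[0.5,0.67,0],"fingers":0.1},{"turn":[0,0,-0.32],"slide":[0.5,0.67,0],"fingers":0.1}]}}

```text
time_s: 22.0
tcp_pos: [0.5571, -0.1412, 0.1492]
ee_rot: [-0.137, 0.991, -0.0, 0.0]
ft_force: [0.0, 0.7, -0.4]
width: 0.0504
finger_force: 0.0
```

Call:
{"name": "play_rows", "arguments": {"rows": [{"turn":[0,0,-0.32],"slide":[0.5,0.67,0],"fingers":0.1},{"turn":[0,0,-0.32],"slide":[0.5,0.67,0],"fingers":0.1},{"turn":[0,0,-0.32],"slide":[0.5,0.67,0],"fingers":0.1},{"turn":[0,0,-0.32],"slide":[0.5,0.67,0],"fingers":0.1},{"turn":[0,0,-0.32],"slide":[0.5,0.67,0],"fingers":0.1},{"turn":[0,0,-0.32],"slide":[0.5,0.67,0],"fingers":0.1},{"turn":[0,0,-0.32],"slide":[0.5,0.67,0],"fingers":0.1},{"turn":[0,0,0],"slide":[0,0,0],"fingers":0.1},{"turn":[0,0,0],"slide":[0,0,0],"fingers":0.1},{"turn":[0,0,0],"slide":[0,0,0],"fingers":0.1}]}}

```text
time_s: 22.83
tcp_pos: [0.4337, -0.0669, 0.1492]
ee_rot: [-0.267, 0.964, -0.0, 0.001]
ft_force: [-0.5, 0.2, 0.6]
width: 0.0505
finger_force: 0.0
```

```bash
python3 plan.py .433,-.065,.0255,.541,8; python3 - <<'E'
from h import *
s,im=grab('wrist','w7.png'); c=cam('wrist',s)
for k,p,yaws,h in [('su',(.433,-.065,.03),[.541],40)]:
    uv=w2px(c,p)[0]; print(k,uv.round(0)); print(fit(im,c,k,uv,h,yaws,.018,S=3)[0].round(3))
s,im=grab('top','t2.png')
cr=im[70:235,180:480]; cv2.imwrite('pics/t2c.png',cv2.resize(cr,None,fx=2.6,fy=2.6,interpolation=cv2.INTER_CUBIC))
E
```

```text
t 22.83 tcp [ 0.4337 -0.0669  0.1492] th 0.54 w 0.0505 ff 0.0
8 rows slide [-0.0, 0.01, 0.62] turnz 0.0
su [321. 195.]
[-0.934  0.433 -0.065  0.54 ]
```

View pics/t2c.png

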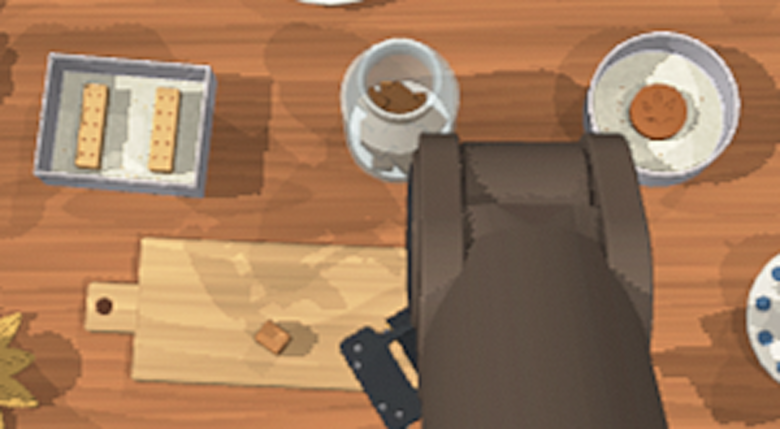

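Both fingers are flat in the oblong tin (93,125 and 165,130) and the ginger biscuit is flat in the round tin (657,110). Next I pick up the right-hand sugar lump.

Call:
{"name": "play_rows", "arguments": {"rows": [{"turn":[0,0,0],"slide":[0,0.06,0.62],"fingers":0.1},{"turn":[0,0,0],"slide":[0,0,0.62],"fingers":0.1},{"turn":[0,0,0],"slide":[0,0,0.62],"fingers":0.1},{"turn":[0,0,0],"slide":[0,0,0.62],"fingers":0.1},{"turn":[0,0,0],"slide":[0,0,0.62],"fingers":0.1},{"turn":[0,0,0],"slide":[0,0,0.62],"fingers":0.1},{"turn":[0,0,0],"slide":[0,0,0.62],"fingers":0.1},{"turn":[0,0,0],"slide":[0,0,0.62],"fingers":0.1},{"turn":[0,0,0],"slide":[0,0,0],"fingers":0.1}]}}

```text
time_s: 23.68
tcp_pos: [0.4312, -0.0656, 0.0222]
ee_rot: [-0.267, 0.964, 0.0, -0.002]
ft_force: [0.4, 0.5, 0.2]
width: 0.0506
finger_force: 0.0
```

Call:
{"name": "play_rows", "arguments": {"rows": [{"turn":[0,0,0],"slide":[0,0,0],"fingers":-0.7},{"turn":[0,0,0],"slide":[0,0,0],"fingers":-0.7},{"turn":[0,0,0],"slide":[0,0,0],"fingers":-0.7},{"turn":[0,0,0],"slide":[0,0,0],"fingers":-0.7},{"turn":[0,0,0],"slide":[0,0,0],"fingers":-0.7},{"turn":[0,0,0],"slide":[0,0,0],"fingers":-0.7},{"turn":[0,0,0],"slide":[0,0,0],"fingers":-0.7}]}}

```text
time_s: 24.27
tcp_pos: [0.4325, -0.0654, 0.0251]
ee_rot: [-0.267, 0.964, -0.0, 0.001]
ft_force: [-0.6, -0.0, 7.2]
width: 0.022
finger_force: 8.0
```

```bash
python3 plan.py .433,-.065,.2,.54,8 .565,-.013,.2,0,8 .645,-.013,.2,0,6 .645,-.013,.153,0,5
```

```text
t 24.27 tcp [ 0.4325 -0.0654  0.0251] th 0.54 w 0.022 ff 8.0
8 rows slide [-0.0, 0.0, -0.87] turnz 0.0
8 rows slide [-0.72, 0.05, -0.0] turnz 0.56
6 rows slide [-0.53, 0.0, -0.01] turnz 0.0
5 rows slide [-0.0, 0.0, 0.38] turnz 0.0
```

Call:
{"name": "play_rows", "arguments": {"rows": [{"turn":[0,0,0],"slide":[0,0,-0.87],"fingers":-0.7},{"turn":[0,0,0],"slide":[0,0,-0.87],"fingers":-0.7},{"turn":[0,0,0],"slide":[0,0,-0.87],"fingers":-0.7},{"turn":[0,0,0],"slide":[0,0,-0.87],"fingers":-0.7},{"turn":[0,0,0],"slide":[0,0,-0.87],"fingers":-0.7},{"turn":[0,0,0],"slide":[0,0,-0.87],"fingers":-0.7},{"turn":[0,0,0],"slide":[0,0,-0.87],"fingers":-0.7},{"turn":[0,0,0],"slide":[0,0,-0.87],"fingers":-0.7}]}}

```text
time_s: 24.93
tcp_pos: [0.4316, -0.0653, 0.1998]
ee_rot: [-0.267, 0.964, -0.0, 0.0]
ft_force: [0.4, -0.3, -0.6]
width: 0.0218
finger_force: 8.0
```

Call:
{"name": "play_rows", "arguments": {"rows": [{"turn":[0,0,0.56],"slide":[-0.72,0.05,0],"fingers":-0.7},{"turn":[0,0,0.56],"slide":[-0.72,0.05,0],"fingers":-0.7},{"turn":[0,0,0.56],"slide":[-0.72,0.05,0],"fingers":-0.7},{"turn":[0,0,0.56],"slide":[-0.72,0.05,0],"fingers":-0.7},{"turn":[0,0,0.56],"slide":[-0.72,0.05,0],"fingers":-0.7},{"turn":[0,0,0.56],"slide":[-0.72,0.05,0],"fingers":-0.7},{"turn":[0,0,0.56],"slide":[-0.72,0.05,0],"fingers":-0.7},{"turn":[0,0,0.56],"slide":[-0.72,0.05,0],"fingers":-0.7},{"turn":[0,0,0],"slide":[0,0,0],"fingers":-0.7},{"turn":[0,0,0],"slide":[0,0,0],"fingers":-0.7}]}}

```text
time_s: 25.77
tcp_pos: [0.5649, -0.0129, 0.1982]
ee_rot: [-0.002, 1.0, -0.0, -0.0]
ft_force: [-0.1, 0.1, -0.1]
width: 0.022
finger_force: 8.0
```

```bash
python3 - <<'E'
from h import *
a=np.linspace(0,2*np.pi,60); out=[]
for n,bx in (('top',(290,65)),('scene',(310,190))):
    s,im=grab(n,f'{n}j.png'); c=cam(n); S=5
    cr=cv2.resize(im[bx[1]:bx[1]+90,bx[0]:bx[0]+78],None,fx=S,fy=S,interpolation=cv2.INTER_CUBIC)
    for r,z in((.034,.145),(.05,.0)):
        q=(w2px(c,np.c_[.645+r*np.cos(a),-.013+r*np.sin(a),0*a+z])-bx+.5)*S
        cv2.polylines(cr,[np.round(q).astype(int)],True,(0,255,0),1)
    out.append(cr)
cv2.imwrite('pics/jar2.png',np.hstack(out))
E
python3 plan.py
```

```text
t 25.87 tcp [ 0.5639 -0.0133  0.1983] th 0.004 w 0.0216 ff 8.0
```

View pics/jar2.png

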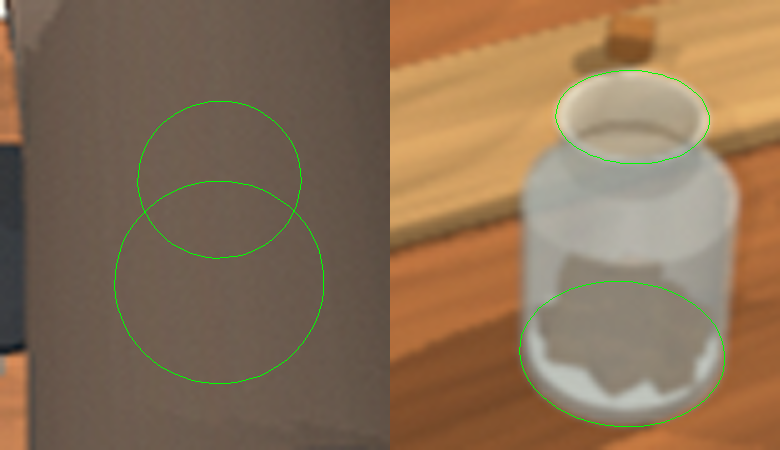

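The scene view shows the rim drawn at (0.645, -0.013) matching the jar's neck (632,117). Now over the neck and drop.

```bash
python3 plan.py .645,-.013,.2,0,6 .645,-.013,.151,0,5
```

```text
t 25.87 tcp [ 0.5639 -0.0133  0.1983] th 0.004 w 0.0216 ff 8.0
6 rows slide [-0.54, 0.0, -0.01] turnz 0.0
5 rows slide [-0.0, 0.0, 0.39] turnz 0.0
```

Call:
{"name": "play_rows", "arguments": {"rows": [{"turn":[0,0,0],"slide":[-0.54,0,0],"fingers":-0.7},{"turn":[0,0,0],"slide":[-0.54,0,0],"fingers":-0.7},{"turn":[0,0,0],"slide":[-0.54,0,0],"fingers":-0.7},{"turn":[0,0,0],"slide":[-0.54,0,0],"fingers":-0.7},{"turn":[0,0,0],"slide":[-0.54,0,0],"fingers":-0.7},{"turn":[0,0,0],"slide":[-0.54,0,0],"fingers":-0.7},{"turn":[0,0,0],"slide":[0,0,0],"fingers":-0.7},{"turn":[0,0,0],"slide":[0,0,0],"fingers":-0.7}]}}

```text
time_s: 26.53
tcp_pos: [0.6451, -0.0133, 0.1983]
ee_rot: [-0.002, 1.0, -0.0, -0.0]
ft_force: [-0.1, 0.1, -0.6]
width: 0.0221
finger_force: 8.0
```

Call:
{"name": "play_rows", "arguments": {"rows": [{"turn":[0,0,0],"slide":[0,0,0.38],"fingers":-0.7},{"turn":[0,0,0],"slide":[0,0,0.38],"fingers":-0.7},{"turn":[0,0,0],"slide":[0,0,0.38],"fingers":-0.7},{"turn":[0,0,0],"slide":[0,0,0.38],"fingers":-0.7},{"turn":[0,0,0],"slide":[0,0,0.35],"fingers":-0.7},{"turn":[0,0,0],"slide":[0,0,0],"fingers":-0.7},{"turn":[0,0,0],"slide":[0,0,0],"fingers":-0.7}]}}

```text
time_s: 27.12
tcp_pos: [0.6452, -0.0129, 0.1509]
ee_rot: [-0.002, 1.0, -0.0, -0.001]
ft_force: [0.2, -0.1, -0.4]
width: 0.0223
finger_force: 8.0
```

Release, then rise and go to the other lump at (0.451, 0.100), gripping at θ = 0.954 - π/2 = -0.617.

Call:
{"name": "play_rows", "arguments": {"rows": [{"turn":[0,0,0],"slide":[0,0,0],"fingers":0.1},{"turn":[0,0,0],"slide":[0,0,0],"fingers":0.1},{"turn":[0,0,0],"slide":[0,0,0],"fingers":0.1},{"turn":[0,0,0],"slide":[0,0,0],"fingers":0.1},{"turn":[0,0,0],"slide":[0,0,-0.5],"fingers":0.1},{"turn":[0,0,0],"slide":[0,0,-0.8],"fingers":0.1},{"turn":[0,0,0],"slide":[0,0,-0.7],"fingers":0.1}]}}

```text
time_s: 27.7
tcp_pos: [0.6456, -0.0129, 0.2025]
ee_rot: [-0.001, 1.0, -0.0, -0.0]
ft_force: [0.9, -0.1, 0.4]
width: 0.0501
finger_force: 0.0
```

```bash
python3 plan.py .451,.1,.16,-.617,12
```

```text
t 27.7 tcp [ 0.6456 -0.0129  0.2025] th 0.003 w 0.0501 ff 0.0
12 rows slide [0.74, 0.18, 0.14] turnz 0.43
```

Call:
{"name": "play_rows", "arguments": {"rows": [{"turn":[0,0,0.43],"slide":[0.74,0.18,0.14],"fingers":0.1},{"turn":[0,0,0.43],"slide":[0.74,0.18,0.14],"fingers":0.1},{"turn":[0,0,0.43],"slide":[0.74,0.18,0.14],"fingers":0.1},{"turn":[0,0,0.43],"slide":[0.74,0.18,0.14],"fingers":0.1},{"turn":[0,0,0.43],"slide":[0.74,0.18,0.14],"fingers":0.1},{"turn":[0,0,0.43],"slide":[0.74,0.18,0.14],"fingers":0.1}]}}

```text
time_s: 28.2
tcp_pos: [0.5386, 0.0277, 0.1809]
ee_rot: [0.154, 0.988, 0.0, 0.0]
ft_force: [0.8, -0.3, 0.2]
width: 0.0506
finger_force: 0.0
```

Call:
{"name": "play_rows", "arguments": {"rows": [{"turn":[0,0,0.43],"slide":[0.74,0.18,0.14],"fingers":0.1},{"turn":[0,0,0.43],"slide":[0.74,0.18,0.14],"fingers":0.1},{"turn":[0,0,0.43],"slide":[0.74,0.18,0.14],"fingers":0.1},{"turn":[0,0,0.43],"slide":[0.74,0.18,0.14],"fingers":0.1},{"turn":[0,0,0.43],"slide":[0.74,0.18,0.14],"fingers":0.1},{"turn":[0,0,0.43],"slide":[0.74,0.18,0.14],"fingers":0.1},{"turn":[0,0,0],"slide":[0,0,0],"fingers":0.1},{"turn":[0,0,0],"slide":[0,0,0],"fingers":0.1},{"turn":[0,0,0],"slide":[0,0,0],"fingers":0.1}]}}

```text
time_s: 28.95
tcp_pos: [0.4513, 0.0985, 0.1602]
ee_rot: [0.303, 0.953, 0.0, 0.001]
ft_force: [0.5, -0.5, 0.7]
width: 0.0503
finger_force: 0.0
```

```bash
python3 plan.py .451,.1,.0255,-.617,9; python3 - <<'E'
from h import *
s,im=grab('wrist','w8.png'); c=cam('wrist',s)
uv=w2px(c,(.451,.1,.03))[0]; print(uv.round(0)); print(fit(im,c,'su',uv,40,[.954],.018,S=3)[0].round(3))
E
```

```text
t 28.95 tcp [0.4513 0.0985 0.1602] th -0.615 w 0.0503 ff 0.0
9 rows slide [0.0, 0.0, 0.6] turnz 0.0
[319. 191.]
[-0.936  0.451  0.1    0.957]
```

Call:
{"name": "play_rows", "arguments": {"rows": [{"turn":[0,0,0],"slide":[-0.02,0.04,0.6],"fingers":0.1},{"turn":[0,0,0],"slide":[0,0,0.6],"fingers":0.1},{"turn":[0,0,0],"slide":[0,0,0.6],"fingers":0.1},{"turn":[0,0,0],"slide":[0,0,0.6],"fingers":0.1},{"turn":[0,0,0],"slide":[0,0,0.6],"fingers":0.1},{"turn":[0,0,0],"slide":[0,0,0.6],"fingers":0.1},{"turn":[0,0,0],"slide":[0,0,0.6],"fingers":0.1},{"turn":[0,0,0],"slide":[0,0,0.6],"fingers":0.1},{"turn":[0,0,0],"slide":[0,0,0.6],"fingers":0.1},{"turn":[0,0,0],"slide":[0,0,0],"fingers":0.1}]}}

```text
time_s: 29.83
tcp_pos: [0.451, 0.098, 0.0227]
ee_rot: [0.304, 0.953, -0.001, -0.001]
ft_force: [-0.4, -0.2, 0.4]
width: 0.0505
finger_force: 0.0
```

Call:
{"name": "play_rows", "arguments": {"rows": [{"turn":[0,0,0],"slide":[0,0,0],"fingers":-0.6},{"turn":[0,0,0],"slide":[0,0,0],"fingers":-0.6},{"turn":[0,0,0],"slide":[0,0,0],"fingers":-0.6},{"turn":[0,0,0],"slide":[0,0,0],"fingers":-0.6},{"turn":[0,0,0],"slide":[0,0,0],"fingers":-0.6},{"turn":[0,0,0],"slide":[0,0,0],"fingers":-0.6}]}}

```text
time_s: 30.33
tcp_pos: [0.4522, 0.0994, 0.0255]
ee_rot: [0.303, 0.953, 0.0, 0.001]
ft_force: [-0.6, -2.1, 7.5]
width: 0.0261
finger_force: 8.0
```

```bash
python3 plan.py .451,.1,.2,-.617,8 .645,-.013,.2,0,14 .645,-.013,.151,0,5
```

```text
t 30.33 tcp [0.4522 0.0994 0.0255] th -0.616 w 0.0261 ff 8.0
8 rows slide [0.01, -0.0, -0.87] turnz 0.0
14 rows slide [-0.64, -0.13, -0.0] turnz -0.37
5 rows slide [-0.0, 0.0, 0.39] turnz 0.0
```

Call:
{"name": "play_rows", "arguments": {"rows": [{"turn":[0,0,0],"slide":[0,0,-0.87],"fingers":-0.6},{"turn":[0,0,0],"slide":[0,0,-0.87],"fingers":-0.6},{"turn":[0,0,0],"slide":[0,0,-0.87],"fingers":-0.6},{"turn":[0,0,0],"slide":[0,0,-0.87],"fingers":-0.6},{"turn":[0,0,0],"slide":[0,0,-0.87],"fingers":-0.6},{"turn":[0,0,0],"slide":[0,0,-0.87],"fingers":-0.6},{"turn":[0,0,0],"slide":[0,0,-0.87],"fingers":-0.6},{"turn":[0,0,0],"slide":[0,0,-0.87],"fingers":-0.6}]}}

```text
time_s: 31.0
tcp_pos: [0.4512, 0.0992, 0.2001]
ee_rot: [0.303, 0.953, 0.0, 0.0]
ft_force: [0.4, 0.3, -0.5]
width: 0.0258
finger_force: 8.0
```

Call:
{"name": "play_rows", "arguments": {"rows": [{"turn":[0,0,-0.37],"slide":[-0.64,-0.13,0],"fingers":-0.6},{"turn":[0,0,-0.37],"slide":[-0.64,-0.13,0],"fingers":-0.6},{"turn":[0,0,-0.37],"slide":[-0.64,-0.13,0],"fingers":-0.6},{"turn":[0,0,-0.37],"slide":[-0.64,-0.13,0],"fingers":-0.6},{"turn":[0,0,-0.37],"slide":[-0.64,-0.13,0],"fingers":-0.6},{"turn":[0,0,-0.37],"slide":[-0.64,-0.13,0],"fingers":-0.6},{"turn":[0,0,-0.37],"slide":[-0.64,-0.13,0],"fingers":-0.6}]}}

```text
time_s: 31.58
tcp_pos: [0.5401, 0.0267, 0.1989]
ee_rot: [0.151, 0.989, 0.0, 0.0]
ft_force: [0.1, 0.7, -0.2]
width: 0.0259
finger_force: 8.0
```

Call:
{"name": "play_rows", "arguments": {"rows": [{"turn":[0,0,-0.37],"slide":[-0.64,-0.13,0],"fingers":-0.6},{"turn":[0,0,-0.37],"slide":[-0.64,-0.13,0],"fingers":-0.6},{"turn":[0,0,-0.37],"slide":[-0.64,-0.13,0],"fingers":-0.6},{"turn":[0,0,-0.37],"slide":[-0.64,-0.13,0],"fingers":-0.6},{"turn":[0,0,-0.37],"slide":[-0.64,-0.13,0],"fingers":-0.6},{"turn":[0,0,-0.37],"slide":[-0.64,-0.13,0],"fingers":-0.6},{"turn":[0,0,-0.37],"slide":[-0.64,-0.13,0],"fingers":-0.6},{"turn":[0,0,0],"slide":[0,0,0],"fingers":-0.6},{"turn":[0,0,0],"slide":[0,0,0],"fingers":-0.6},{"turn":[0,0,0],"slide":[0,0,0],"fingers":-0.6}]}}

```text
time_s: 32.42
tcp_pos: [0.645, -0.0138, 0.1986]
ee_rot: [-0.002, 1.0, 0.0, -0.0]
ft_force: [-0.5, -0.3, -0.6]
width: 0.0259
finger_force: 8.0
```

```bash
python3 plan.py .645,-.013,.151,0,5; python3 - <<'E'
from h import *
a=np.linspace(0,2*np.pi,60)
s,im=grab('scene','sj3.png'); c=cam('scene'); S=5; bx=(290,160)
cr=cv2.resize(im[bx[1]:bx[1]+118,bx[0]:bx[0]+120],None,fx=S,fy=S,interpolation=cv2.INTER_CUBIC)
q=(w2px(c,np.c_[.645+.034*np.cos(a),-.013+.034*np.sin(a),0*a+.145])-bx+.5)*S
cv2.polylines(cr,[np.round(q).astype(int)],True,(0,255,0),1)
cv2.imwrite('pics/jar3.png',cr)
E
```

```text
t 32.42 tcp [ 0.645  -0.0138  0.1986] th 0.004 w 0.0259 ff 8.0
5 rows slide [0.0, 0.01, 0.38] turnz 0.0
```

View pics/jar3.png

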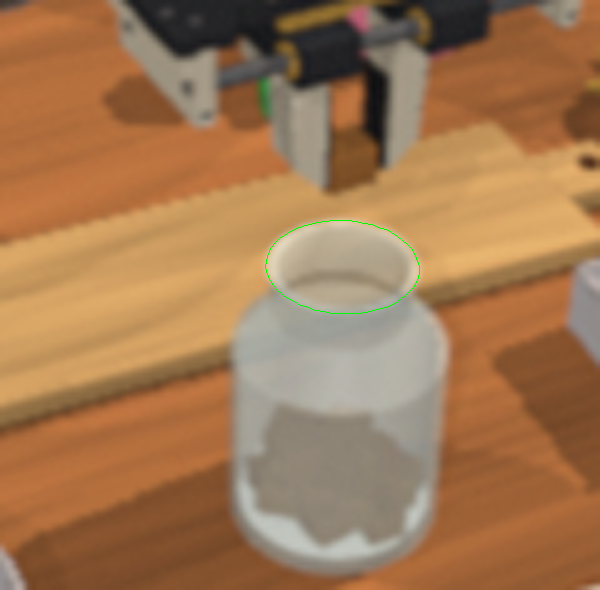

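The jar stands in place with its rim at (342,267), the first lump is off the board, and the second hangs over the neck at (352,160). I'll lower, release and back away.

Call:
{"name": "play_rows", "arguments": {"rows": [{"turn":[0,0,0],"slide":[0,0.03,0.38],"fingers":-0.6},{"turn":[0,0,0],"slide":[0,0,0.38],"fingers":-0.6},{"turn":[0,0,0],"slide":[0,0,0.38],"fingers":-0.6},{"turn":[0,0,0],"slide":[0,0,0.38],"fingers":-0.6},{"turn":[0,0,0],"slide":[0,0,0.38],"fingers":-0.6},{"turn":[0,0,0],"slide":[0,0,0],"fingers":-0.6},{"turn":[0,0,0],"slide":[0,0,0],"fingers":-0.6}]}}

```text
time_s: 33.05
tcp_pos: [0.6453, -0.0134, 0.1502]
ee_rot: [-0.003, 1.0, -0.0, -0.001]
ft_force: [-0.1, -0.5, -0.2]
width: 0.0261
finger_force: 8.0
```

Call:
{"name": "play_rows", "arguments": {"rows": [{"turn":[0,0,0],"slide":[0,0,0],"fingers":0.1},{"turn":[0,0,0],"slide":[0,0,0],"fingers":0.1},{"turn":[0,0,0],"slide":[0,0,0],"fingers":0.1},{"turn":[0,0,0],"slide":[0,0,0],"fingers":0.1},{"turn":[0,0,0],"slide":[0,0,-0.5],"fingers":0.1},{"turn":[0,0,0],"slide":[0,0,-0.8],"fingers":0.1},{"turn":[0,0,0],"slide":[0,0,-0.8],"fingers":0.1},{"turn":[0,0,0],"slide":[0,0,-0.8],"fingers":0.1}]}}

```text
time_s: 33.72
tcp_pos: [0.6457, -0.0134, 0.2247]
ee_rot: [-0.003, 1.0, 0.0, 0.0]
ft_force: [0.9, -0.4, 0.3]
width: 0.0508
finger_force: 0.0
```

Call:
{"name": "play_rows", "arguments": {"rows": [{"turn":[0,0,0],"slide":[0.9,0.3,0],"fingers":0.1},{"turn":[0,0,0],"slide":[0.9,0.3,0],"fingers":0.1},{"turn":[0,0,0],"slide":[0.9,0.3,0],"fingers":0.1},{"turn":[0,0,0],"slide":[0.9,0.3,0],"fingers":0.1},{"turn":[0,0,0],"slide":[0.9,0.3,0],"fingers":0.1},{"turn":[0,0,0],"slide":[0.9,0.3,0],"fingers":0.1},{"turn":[0,0,0],"slide":[0.9,0.3,0],"fingers":0.1},{"turn":[0,0,0],"slide":[0.9,0.3,0],"fingers":0.1},{"turn":[0,0,0],"slide":[0,0,0],"fingers":0.1},{"turn":[0,0,0],"slide":[0,0,0],"fingers":0.1}]}}

```text
time_s: 34.55
tcp_pos: [0.4651, 0.0461, 0.2244]
ee_rot: [-0.003, 1.0, 0.0, 0.001]
ft_force: [0.4, -0.1, 0.6]
width: 0.0504
finger_force: 0.0
```

```bash
python3 - <<'E'
from h import *
s,a=grab('top','tf.png'); s,b=grab('scene','sf.png')
A=cv2.resize(a[60:235,180:480],(600,350),interpolation=cv2.INTER_CUBIC); B=cv2.resize(b[150:300,240:497],(429,250),interpolation=cv2.INTER_CUBIC)
C=np.zeros((600,600,3),np.uint8); C[:350]=A; C[350:,:429]=B; cv2.imwrite('pics/final.png',C)
E
```

```text
(no output)
```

View pics/final.png

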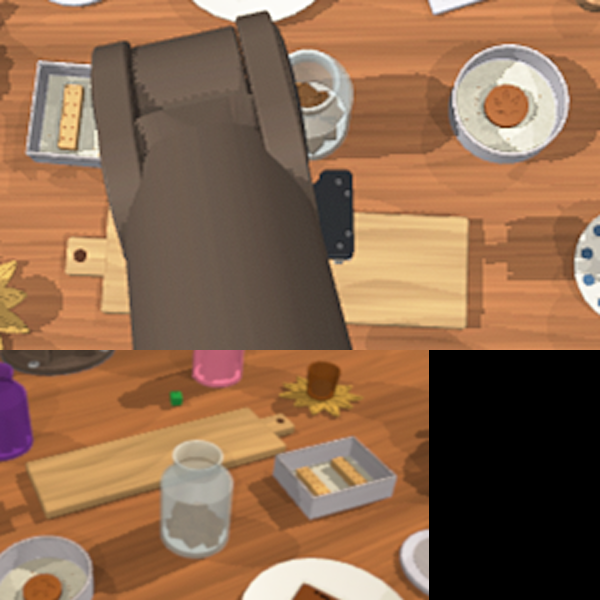

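The board is empty, both fingers lie flat in the oblong tin (312,482 and 348,470), and the ginger biscuit is in the round tin (507,104). There are no lumps lying outside the jar, which stands in place, and the gripper is clear, so I'm handing in.

```bash
python3 -c "
from cell import workorder
print(workorder.finish_job())"
```

```text
the job is handed in; nothing more can be done
None
```

I handed the job in at about 35 s: both shortbread fingers lie flat side by side in the oblong tin, the ginger biscuit is flat in the round tin, and both sugar lumps went through the jar's neck. The final pictures show nothing knocked over; `finish_job` returned no verdict, and I infer the lumps are in the jar because none lie outside it.

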